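# Hold a lens cell in the trigger clamp

## Robot

A 6-joint arm with a two-finger parallel gripper is mounted at the origin on the work surface. World frame = base frame: x ahead of the robot, y to its left, z up, the work surface at z = 0. Lengths are in mm, angles in degrees, forces in N, time in s.
With the tool pointing down it reaches from about 300 to 850 mm from the base axis. Payload 4.2 kg.
Tool frame: the origin (TCP) lies midway between the tips of the shut fingers; the grasp point (between the pads) lies 19 mm behind it; z points along the fingers, x is the direction in which the jaws open and shut, and the axes are right-handed (so a half turn about z gives the same grasp; the last joint's range is limited). The gripper opens to 91 mm and grips with 3 to 60 N. Pads are 32 mm wide; open, the fingers measure 118 mm over their backs; the gripper's body (76 mm by 178 mm) begins 60 mm behind the grasp point.
Start: joints at [-70.359, 18.312, 89.639, -0, 72.044, -1.146], TCP at [204.068, -537.587, 213.976] pointing down, gripper open.
Joint ranges: [-177.97, 177.97], [-48.28, 115.42], [12.27, 149.76], [-77.06, 257.06], [2.81, 150.46], [-146.56, 146.56]. Speed limits (degrees/s): [147.25, 147.25, 180, 180, 180, 180].

## Interface

Orientations are given as [roll, pitch, yaw] about the fixed x, y, z axes, in that order (R = Rz(yaw) Ry(pitch) Rx(roll)).
In Python, from workcell import env gives the robot as it stands. The module is installed in compiled form; this text tells all that it offers.
- The arm moves only by the tool drive_tool, never from a script. Its argument "series" is a list of rows, each a list of 3 entries, a list of its own where there are three numbers: the closure, from 0 (fully open) to 1 (shut), then the shift along the tool's x, y, z in mm, then the turn, a rotation vector about the tool's x, y, z in rad. In form: [[gripper, [dx, dy, dz], [rx, ry, rz]], ...]. A call has exactly 5 rows; each row is the pose to reach, as a shift and turn from the pose commanded when the call began, along the tool's axes at that moment; what a row does not reach only later rows make up. A row lasts 1/10 s, in which the tool goes at most 50 mm and 8.59 degrees, less where a joint would pass 70% of its speed; a pose out of reach is approached as far as the arm can. A call with a gripper value outside its range is refused whole. The fingers move at their own pace and stop on an object; "squeeze" is the grip in N (left out, the last holds). Time passes only in rows, so rows that repeat a pose let the fingers close, or fill a call up. It gives the time, the measured TCP pose, the force and the opening at its end, in the units of the state.
- env.state(): the state, without advancing time (a new reading comes with each control period).
- env.grab_frame(name): name is "scene" or "top"; returns a dict with "image" (420x560x3 uint8, red, green, blue), "K" (3x3 intrinsics, pixels), "k1" (the pictures are not rectified: a ray, as slopes to the right and down, at radius r is drawn at 1 + k1 r^2 times it, then the intrinsics apply), "origin" and "orientation" of the camera in the world. Camera axes: x right, y down, z forward; pixel columns grow to the right and rows downward; lengths in mm; the calibration is good to about 2 mm. A picture is of the moment at which its call begins. There is no depth.
- env.job_done(): hands the job in, once; it reports no verdict.
The state is a dict: "time_s": time; "qpos": joint angles; "qvel": joint speeds; "effort": joint torques, N m; "ee_pos": TCP position; "ee_rot": TCP orientation; "force": force on the tool from outside, world axes, zero at the start; "torque": the same for the moment, N m; "gripper_width": finger opening in mm.
Only numpy, scipy, OpenCV 4.12 (cv2) and the standard library are available. Lean on these libraries where they do the work, as an engineer would, in place of code of your own. Each camera call takes 0.05 s, during which the arm holds its last target.

## Task

Take the brass lens cell and stand it gently on the bed of the trigger clamp, retaining ring up, in the mouth of the V jaw and clear of the pad. Then squeeze and release the trigger again and again to ratchet the sprung pad up to the cell (never push the rod or pad itself), until the cell sits in the V and the pad's spring is about half closed - never squash the spring solid, the lens would crack. Finish with the trigger still squeezed, holding the cell clamped so that I can unscrew its ring, and leave everything else where it stands.

Things in the scene. Friction and masses are not known exactly. Their poses are not given: they have to be found in the camera images.
- cell_center (a point): centre (half-way up) of the brass lens cell: a plain upright brass cylinder, 46 mm diameter, 46 mm tall, 0.13 to 0.25 kg, with a chrome retaining ring and glass in its top face; it stands on the table
- clamp: bench-mounted caulk-style ratchet clamp, bolted down. Origin on the table below the trigger's pin; x points along the rod from grip to V jaw, z up. Along x (mm): rod tail -194 up (29 high), bed -75 to 195 (6 thick, 90 wide), cast head -52 to 31 (30 wide, 88 high), black upright grip -20 to -3 (26 wide, top 184 high), V jaw 148 to 192 (44 wide, 46 high). Clear space beside the seat
- seat (a point): fixed point of the clamp, 137 mm along its x, 29 mm above the table: where the centre of the cell lies when it stands on the bed touching both faces of the V; the pad pushes a cell left up to 15 mm short of it the rest of the way
- handle (a point): fixed point in the middle of the black pistol grip (17 mm thick along the clamp's x, 26 mm wide), 148 mm above the table, 11.5 mm behind the trigger's pin
- trigger_bar (a point): middle of the teal trigger's finger bar (8 mm thick along the clamp's x, 18 mm wide, reaching 120 to 178 mm above the table); at rest 148 mm above the table and 30 mm ahead of the pin. It swings towards the grip: over the outer faces of grip and bar there are 54 mm at rest, about 30 mm fully squeezed
- trigger (a joint): trigger angle (rad): 0 at rest, 0.36 fully squeezed towards the grip. Its pin is 78 mm above the table. A spring returns it (2.5 N at the bar, 4.5 N when squeezed); driving the rod adds about half of the rod's load (10 N of brake plus the pad's spring): 8 to 17 N at the bar in all
- rod (a joint): travel of the ratchet rod towards the V jaw (m), 0 to 0.062; starts between 0 and 0.02. A squeeze drives it, after up to 3 mm of lost motion, by 33 mm per rad of trigger: 9 or 12 mm in a full stroke. Its teeth are 3 mm apart. A brake keeps the rod where it is when the trigger returns (against at most about 8 N)
- pad (a joint): how far the pad's spring is closed (m): 0 free to 0.016 solid, 1 N per mm. The pad (rubber faced block 30 mm wide, 28 mm high) sits on the front of the rod
- pad_face (a point): centre of the pad's rubber face, 29 mm above the table; on the clamp's x axis, 75 mm ahead of the pin when rod and pad are at 0; the cell in the seat is touched at 114 mm
- kellner_center (a point): centre of a silver Kellner eyepiece barrel with black grip band and rubber top, 35 mm diameter, 65 mm tall, standing; leave alone
- stop_tube_center (a point): centre of a blackened aluminium field-stop tube, 36 mm diameter, 50 mm tall, standing; leave alone
- spare_ring: loose chrome retaining ring lying flat, 42 mm diameter, 5 mm thick; leave alone
- spanner: steel lens spanner lying flat along its x, 130 mm long, 20 mm high, origin below its middle; leave alone
- cleaner: amber bottle, 44 mm diameter, 110 mm tall, origin at its foot; leave alone
- press: cast-iron arbor press on the right of the table, bolted down, 360 mm tall, origin in its foot; leave alone

How it is judged (in metres and radians):
On the way, in this order (a step that is already met when the one before it is completed fails the run):
1. the cell stands released on the clamp's bed, upright, within 20 mm of its place in the V, the pad not yet on it (horizontal distance between cell_center and seat below 0.02 m and z of cell_center in the frame of seat between -0.004 and 0.004 m and angle between cell's own z axis and vertical below 0.12 rad and contact force between each of the fingers, pad and cell below 0.1 N and linear speed of cell below 0.02 m/s), for 0.2 s.
2. the trigger has ratcheted the pad onto the cell, its spring at least 2 mm closed, the cell in the V (value of joint pad above 0.002 m and contact force between pad and cell above 1.5 N and distance between cell_center and seat below 0.006 m), for 0.2 s.
At the end, for the whole second after the job is handed in: the cell stands upright within 6 mm of its place in the V, untouched by the fingers and at rest; the pad presses it with its spring closed by 3 to 13 mm of 16; the fingers still press the trigger with more than 2 N and hold it squeezed by more than 0.03 rad (distance between cell_center and seat below 0.006 m and angle between cell's own z axis and vertical below 0.12 rad and value of joint pad between 0.003 and 0.013 m and contact force between pad and cell above 2.5 N and value of joint trigger above 0.03 rad and contact force between the fingers and trigger above 2 N and contact force between the fingers and cell below 0.1 N and linear speed of cell below 0.01 m/s and velocity of joint rod between -0.002 and 0.002 m/s); the arm keeps its last pose, push and grip.
It fails at once if the cell is crushed: the pad's spring is squashed solid (over 15.5 mm) or the pad presses with over 25 N (value of joint pad above 0.0155 m or contact force between pad and cell above 25 N).
It fails at once if the robot pushes the rod or the pad itself (over 5 N) (contact force between any of the arm, the fingers and rod above 5 N).
It fails at once if the cell is dropped onto the clamp (horizontal distance between cell_center and seat below 0.05 m and contact force between the fingers and cell below 0.1 N and linear speed of cell above 0.45 m/s).
It fails at once if the eyepiece barrel, field-stop tube, spare ring, spanner or bottle is moved by more than 20 mm, or the press is bumped with over 20 N (distance of any of kellner_center, stop_tube_center, spare_ring, spanner, cleaner from where it was at the start of the episode above 0.02 m or contact force between any of the arm, the fingers and press above 20 N).
It also fails if it takes over 70 s, if anything falls off the work surface, if the arm or the gripper's body presses on something with over 40 N, if the wrist force passes 120 N, or if a joint passes its speed limit or range.

## Working session

There is one attempt and no reset: what is moved stays moved. The work goes in short steps, Python scripts to look and compute and a tool call to move; the robot and the scene stay as the last step left them, time stands still between calls to the robot, and variables do not carry over. Pictures are saved under pics/ and viewed, and the job is handed in when it is done.

Besides the shell and the picture viewer there is one more tool, called after "Emit:" as name(argument=value, ...), one argument or row to a line, values as JSON. drive_tool: Moves the arm, as the interface text tells. Its arguments: {"type":"object","properties":{"series":{"type":"array","items":{"type":"array"}},"squeeze":{"type":"number"}},"required":["series"]}

```bash
mkdir -p pics; python3 - <<'E'
from workcell import env
import cv2, numpy as np
for n in ("scene","top"):
    f=env.grab_frame(n); cv2.imwrite(f"pics/a_{n}.png",f["image"][:,:,::-1])
    print(n,f["K"],f["k1"],f["origin"],f["orientation"])
s=env.state(); print(s)
E
```

```text
scene [[479.80951776   0.         282.27074493]
 [  0.         479.80951776 207.81174616]
 [  0.           0.           1.        ]] -0.1282037512250095 [1605.72865283  163.58899782  812.88317932] [-1.23077442e+02  1.03834401e-01  1.05432517e+02]
top [[441.20849854   0.         278.32135377]
 [  0.         441.20849854 201.87935483]
 [  0.           0.           1.        ]] -0.11382614563292733 [ 300.19345835 -120.89821027 1385.06350286] [-1.67449911e+02  9.77495234e-02 -8.82365219e+01]
{'time_s': 0.1, 'qpos': array([-7.03598275e+01,  1.83457308e+01,  8.96976527e+01, -2.36328001e-03,
        7.20428761e+01, -1.14647323e+00]), 'qvel': array([ 0.12236878, -0.16137032, -0.07371004,  0.00782149, -0.19414802,
        0.05652509]), 'effort': array([-2.18477949e-04, -4.13332164e+01, -2.32508540e+01,  7.27768033e-02,
        4.21354047e-02, -6.66000460e-05]), 'ee_pos': array([ 203.89852643, -537.17002439,  213.2388225 ]), 'ee_rot': array([ 1.79999479e+02,  8.62872993e-02, -6.92126244e+01]), 'force': array([-0.88666881,  0.48816206, -0.01616163]), 'torque': array([-0.03604564, -0.00344238, -0.01570363]), 'gripper_width': 91.2696853689648}
```

View pics/a_scene.png

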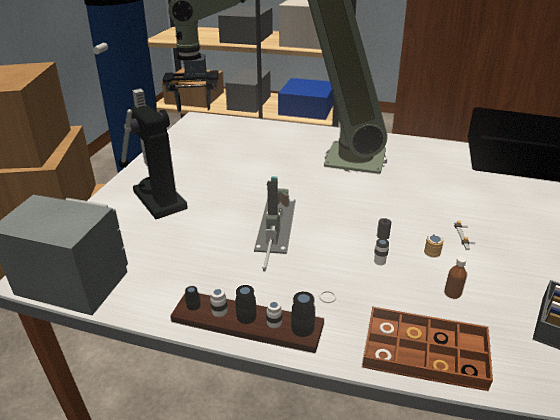

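View pics/a_top.png

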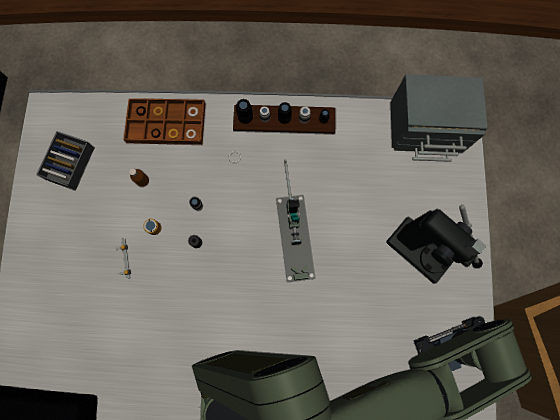

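The clamp is mid-table with its rod tail pointing away from the robot (top view about (285,160)) and the V jaw near (299,274). The cell is at about (152,227) in top and (433,245) in scene. Next I'll zoom in.

```bash
cat > h.py <<'E'
from workcell import env
import cv2, numpy as np
from scipy.spatial.transform import Rotation as R
def grab(n): return env.grab_frame(n)
def ray(f,u,v):
    K=f["K"];k=f["k1"]
    p=cv2.undistortPoints(np.array([[[u,v]]],float),K,np.array([k,0,0,0.]),).ravel()
    Rm=R.from_euler('xyz',f["orientation"],degrees=True).as_matrix()
    return np.array(f["origin"]),Rm@np.array([p[0],p[1],1])
def onz(f,u,v,z):
    o,d=ray(f,u,v); return o+d*(z-o[2])/d[2]
def tri(f1,p1,f2,p2):
    o1,d1=ray(f1,*p1);o2,d2=ray(f2,*p2)
    d1/=np.linalg.norm(d1);d2/=np.linalg.norm(d2)
    t=np.linalg.lstsq(np.c_[d1,-d2],o2-o1,rcond=None)[0]
    a=o1+d1*t[0];b=o2+d2*t[1]
    return (a+b)/2,np.linalg.norm(a-b)
def proj(f,P):
    Rm=R.from_euler('xyz',f["orientation"],degrees=True).as_matrix()
    q=Rm.T@(np.array(P,float)-f["origin"]); 
    return cv2.projectPoints(q.reshape(1,1,3),np.zeros(3),np.zeros(3),f["K"],np.array([f["k1"],0,0,0.]))[0].ravel()
def crop(f,x0,y0,x1,y1,s,name):
    im=f["image"][y0:y1,x0:x1,::-1]
    cv2.imwrite("pics/"+name,cv2.resize(im,None,fx=s,fy=s,interpolation=cv2.INTER_CUBIC))
E
python3 - <<'E'
from h import *
t=grab("top");s=grab("scene")
crop(t,260,150,340,290,4,"b_t.png")
crop(s,235,165,315,280,5,"b_s.png")
crop(t,110,150,220,290,4,"c_t.png")
crop(s,360,205,485,305,6,"c_s.png")
E
```

```text
(no output)
```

View pics/b_t.png

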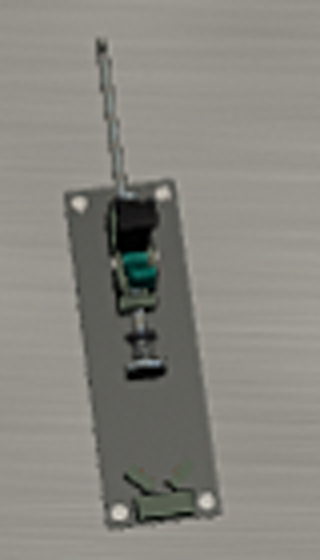

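View pics/b_s.png

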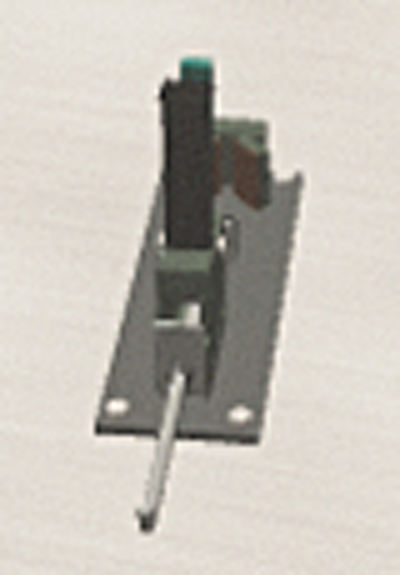

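View pics/c_t.png

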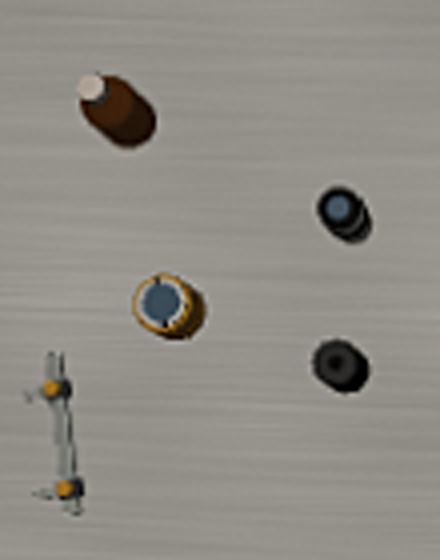

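View pics/c_s.png

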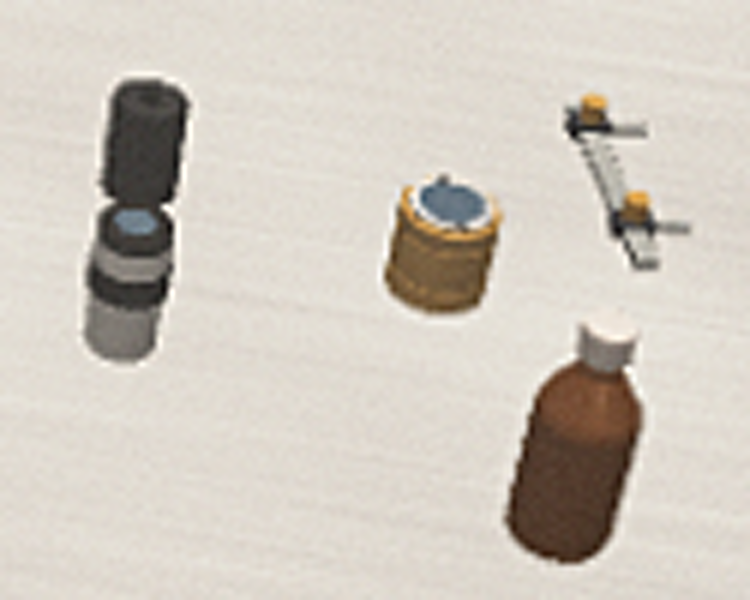

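```bash
python3 - <<'E'
from h import *
t=grab("top");s=grab("scene")
T=lambda x,y:(260+(x+.5)/4-.5,150+(y+.5)/4-.5)
S=lambda x,y:(235+(x+.5)/5-.5,165+(y+.5)/5-.5)
print("bolts",tri(t,T(79,203),s,S(240,413)),tri(t,T(164,192),s,S(118,406)))
C=[onz(t,*T(*p),6) for p in [(65,190),(175,180),(218,520),(108,528)]]
B=[onz(t,*T(*p),8) for p in [(79,203),(164,192),(206,500),(119,513)]]
for c in C:print("corner",c.round(1))
for c in B:print("bolt",c.round(1))
print("tail", tri(t,T(101,45),s,S(146,520)))
for X in (C,B):
    r=(X[0]+X[1])/2; f=(X[2]+X[3])/2; d=f-r; print(r,f,np.linalg.norm(d[:2]),np.degrees(np.arctan2(d[1],d[0])),np.linalg.norm(X[0]-X[1]))
# scene bed rear corners
for p in [(97,432),(258,440),(302,178)]: print(onz(s,*S(*p),6 if p[1]<435 else 6))
# trigger teal
for n,f in (("t",t),("s",s)):
    im=f["image"].astype(int);m=((im[...,1]-im[...,0]>25)&(im[...,2]-im[...,0]>20)).astype(np.uint8)
    nn,l,st,ce=cv2.connectedComponentsWithStats(m)
    for i in range(1,nn):
        if st[i,4]>3: print(n,st[i],ce[i])
# cell: 
T2=lambda x,y:(110+(x+.5)/4-.5,150+(y+.5)/4-.5)
S2=lambda x,y:(360+(x+.5)/6-.5,205+(y+.5)/6-.5)
for n,f,r in (("t",t,(140,215,165,240)),("s",s,(420,230,447,260))):
    im=f["image"].astype(int);x0,y0,x1,y1=r
    sub=im[y0:y1,x0:x1]; m=((sub[...,2]-sub[...,0]>15)).astype(np.uint8)
    nn,l,st,ce=cv2.connectedComponentsWithStats(m);i=1+np.argmax(st[1:,4]); print(n,st[i],ce[i]+[x0,y0])
    if n=="t":a=ce[i]+[x0,y0]
    else:b=ce[i]+[x0,y0]
print("cell top",tri(t,a,s,b), onz(t,*a,45),onz(s,*b,45))
print("kell",tri(t,T2(338,208),s,S2(135,222)),"stop",tri(t,T2(336,362),s,S2(148,97)))
print("bottle cap",tri(t,T2(91,87),s,S2(608,335)))
E
```

```text
bolts (array([ 610.45186685, -112.06172131,   12.56512941]), np.float64(0.6201974137418945)) (array([ 621.43459828, -178.92920009,   11.98087248]), np.float64(2.1475424498234057))
corner [ 622.4 -100.8    6. ]
corner [ 633.3 -188.9    6. ]
corner [ 364.  -227.4    6. ]
corner [ 355.5 -142.5    6. ]
bolt [ 611.6 -112.3    8. ]
bolt [ 622.7 -180.1    8. ]
bolt [ 379.1 -217.7    8. ]
bolt [ 367.1 -150.7    8. ]
tail (array([ 735.40458314, -126.01788123,   35.76600399]), np.float64(0.3605504940320714))
[ 627.83140669 -144.82029763    6.        ] [ 359.75648993 -184.95337621    6.        ] 271.0624005563682 -171.48557244269884 88.77939958983625
[ 617.11095226 -146.23656996    8.        ] [ 373.09292925 -184.1772411     8.        ] 246.94997485581357 -171.1622405281745 68.70715346181863
[ 638.95656729 -184.32567599    6.        ]
[622.5647641  -98.34064382   6.        ]
[ 358.90957276 -140.41377675    6.        ]
t [290 213   9   7  48] [294.125      216.10416667]
s [279  78  53  20 716] [306.93715084  87.47067039]
s [271 176   6   4  14] [273.21428571 177.5       ]
t [ 6  6  9 10 67] [149.95522388 225.19402985]
s [10  6 11  6 49] [434.85714286 238.34693878]
cell top (array([511.44962245, 286.09982768,  48.25534605]), np.float64(0.008720682348506039)) [511.9642535  287.08638294  45.        ] [506.78869129 286.62579278  45.        ]
kell (array([586.62668159, 149.12016451,  65.79350908]), np.float64(0.5902106324248746)) stop (array([469.27879097, 145.09085071,  52.37588955]), np.float64(0.24241677466164593))
bottle cap (array([666.83491235, 339.03965301, 105.58674232]), np.float64(0.831911179697199))
```

```bash
python3 - <<'E'
from h import *
t=grab("top");s=grab("scene")
T2=lambda x,y:(110+(x+.5)/4-.5,150+(y+.5)/4-.5)
S2=lambda x,y:(360+(x+.5)/6-.5,205+(y+.5)/6-.5)
for p in [(53,352),(52,390),(66,490),(76,512),(82,388),(84,488)]: print(p,onz(t,*T2(*p),10).round(0))
# cell outline via 2 views: top silhouette lower edge, etc
for p in [(132,305),(206,308)]: print(onz(t,*T2(*p),46 if p[0]<150 else 0))
for p in [(386,280),(440,313),(486,300)]: print(onz(s,*S2(*p),0))
d=np.array([np.cos(np.radians(-171.3)),np.sin(np.radians(-171.3))]);n=np.array([-d[1],d[0]]);o=np.array([553,-155.8])
vis=t["image"][:,:,::-1].copy();vs=s["image"][:,:,::-1].copy()
def P(x,y,z): return np.r_[o+d*x+n*y,z]
im=cv2.resize(vis[150:290,260:340],None,fx=4,fy=4,interpolation=cv2.INTER_CUBIC)
im2=cv2.resize(vs[165:280,235:315],None,fx=5,fy=5,interpolation=cv2.INTER_CUBIC)
pts=[P(a,b,6) for a in(-75,195) for b in(-45,45)]+[P(148,22,46),P(148,-22,46),P(192,22,46),P(192,-22,46),P(-20,13,184),P(-20,-13,184),P(-3,13,184),P(-3,-13,184),P(-194,0,29),P(75,0,29),P(137,0,6)]
for p in pts:
    u=(proj(t,p)-[260,150]+.5)*4-.5; cv2.circle(im,tuple(int(v) for v in u.round()),2,(0,0,255),-1)
    u=(proj(s,p)-[235,165]+.5)*5-.5; cv2.circle(im2,tuple(int(v) for v in u.round()),2,(0,0,255),-1)
h=max(im.shape[0],im2.shape[0])
pad=lambda a:cv2.copyMakeBorder(a,0,h-a.shape[0],0,0,0)
cv2.imwrite("pics/d.png",np.hstack([pad(im),pad(im2)]))
E
```

```text
(53, 352) [474. 382.  10.]
(52, 390) [444. 380.  10.]
(66, 490) [366. 361.  10.]
(76, 512) [349. 351.  10.]
(82, 388) [447. 356.  10.]
(84, 488) [368. 347.  10.]
[508.8694135  309.84324414  46.        ]
[515.68002747 263.88416907   0.        ]
[511.5860658  264.59880928   0.        ]
[530.02385644 289.44298716   0.        ]
[514.94813678 310.08217329   0.        ]
```

View pics/d.png

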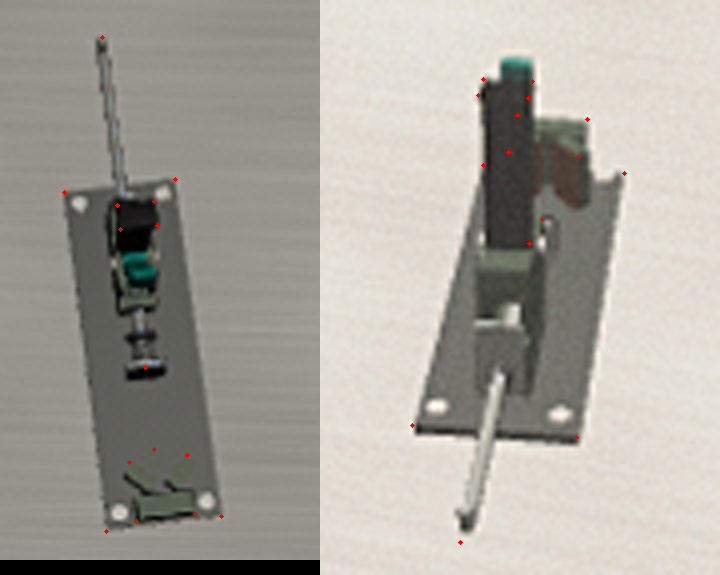

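The bed fit agrees in both views (length 271 mm, width 89 mm) with the clamp origin near (553,-156) and yaw -171.3°. The cell is near (511,287), with its top triangulated at 48 mm against 46 mm stated. Moving over to the cell.

```bash
cat >> h.py <<'E'
O=np.array([553,-155.8]);A=np.radians(-171.3);D=np.array([np.cos(A),np.sin(A)]);N=np.array([-D[1],D[0]])
def clampP(x,y,z): return np.r_[O+D*x+N*y,z]
def clampC(p): q=np.array(p[:2])-O; return np.r_[q@D,q@N,p[2]]
def go(pos,yaw):
    s=env.state(); Rc=R.from_euler('xyz',s["ee_rot"],degrees=True); Rt=R.from_euler('xyz',[180,0,yaw],degrees=True)
    print("t",s["time_s"],"pos",s["ee_pos"].round(1),"rot",s["ee_rot"].round(1),"w",round(s["gripper_width"],1),"F",s["force"].round(1),"clamp",clampC(s["ee_pos"]).round(1))
    print("shift",Rc.inv().apply(np.array(pos)-s["ee_pos"]).round(1),"turn",(Rc.inv()*Rt).as_rotvec().round(3))
E
python3 -c "
from h import *
go([511,287,160],-81.3)"
```

```text
t 0.4 pos [ 204.1 -537.5  213.8] rot [-180.     0.   -69.2] w 91.2 F [ 0.  -0.5 -0.7] clamp [402.7 324.5 213.8]
shift [-661.9 -579.6   54. ] turn [0.    0.    0.211]
```

Emit:
drive_tool(
  series=[
    [0,[-37,-33,0],[0,0,0.05]],
    [0,[-74,-66,0],[0,0,0.1]],
    [0,[-111,-99,0],[0,0,0.15]],
    [0,[-148,-132,0],[0,0,0.21]],
    [0,[-185,-165,0],[0,0,0.21]],
  ],
  squeeze=25,
)

```text
time_s: 0.9
ee_pos: [293.0, -304.3, 214.1]
ee_rot: [-180.0, -0.0, -81.4]
force: [1.6, -0.4, -0.3]
gripper_width: 91.3
```

```bash
python3 -c "
from h import *
go([511,287,160],-81.3)"
```

```text
t 0.9 pos [ 293.  -304.3  214.1] rot [-180.    -0.   -81.4] w 91.3 F [ 1.6 -0.4 -0.3] clamp [279.5 107.5 214.1]
shift [-551.8 -304.4   54. ] turn [-0.001 -0.001 -0.001]
```

Emit:
drive_tool(
  series=[
    [0,[-42,-23,0],[0,0,0]],
    [0,[-84,-46,0],[0,0,0]],
    [0,[-126,-69,0],[0,0,0]],
    [0,[-168,-92,0],[0,0,0]],
    [0,[-210,-115,0],[0,0,0]],
  ],
)

```text
time_s: 1.4
ee_pos: [374.7, -79.2, 214.3]
ee_rot: [-179.9, -0.0, -81.3]
force: [1.7, -1.2, -0.5]
gripper_width: 91.4
```

Emit:
drive_tool(
  series=[
    [0,[-42,-23,0],[0,0,0]],
    [0,[-84,-46,0],[0,0,0]],
    [0,[-126,-69,0],[0,0,0]],
    [0,[-168,-92,0],[0,0,0]],
    [0,[-210,-115,0],[0,0,0]],
  ],
)

```text
time_s: 1.9
ee_pos: [456.4, 146.2, 214.2]
ee_rot: [-180.0, -0.0, -81.2]
force: [0.7, -0.7, -0.1]
gripper_width: 91.1
```

```bash
python3 -c "
from h import *
go([511,287,100],-81.3)"
```

```text
t 1.9 pos [456.4 146.2 214.2] rot [-180.    -0.   -81.2] w 91.1 F [ 0.7 -0.7 -0.1] clamp [  49.8 -313.1  214.2]
shift [-130.9  -75.4  114.2] turn [-0.001 -0.     0.002]
```

Emit:
drive_tool(
  series=[
    [0,[-35,-20,0],[0,0,0]],
    [0,[-70,-40,15],[0,0,0]],
    [0,[-100,-60,50],[0,0,0]],
    [0,[-110,-66,80],[0,0,0]],
    [0,[-110,-66,80],[0,0,0]],
  ],
)

```text
time_s: 2.4
ee_pos: [502.2, 263.0, 129.6]
ee_rot: [179.5, -0.2, -81.1]
force: [-0.9, -0.6, 0.2]
gripper_width: 91.4
```

```bash
python3 -c "
from h import *
go([511,287,60],-81.3)
f=grab('scene');crop(f,360,130,500,270,4,'e_s.png')
f=grab('top');crop(f,60,140,260,290,4,'e_t.png')"
```

```text
t 2.4 pos [502.2 263.  129.6] rot [179.5  -0.2 -81.1] w 91.4 F [-0.9 -0.6  0.2] clamp [ -13.2 -421.7  129.6]
shift [-22.5 -13.   69.4] turn [ 0.009 -0.003  0.003]
```

View pics/e_s.png

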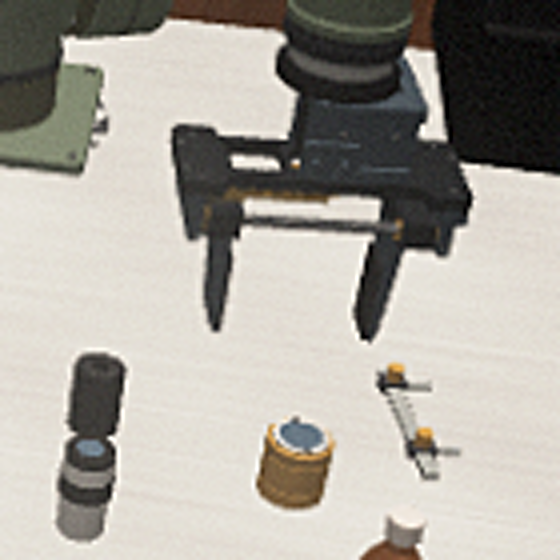

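View pics/e_t.png

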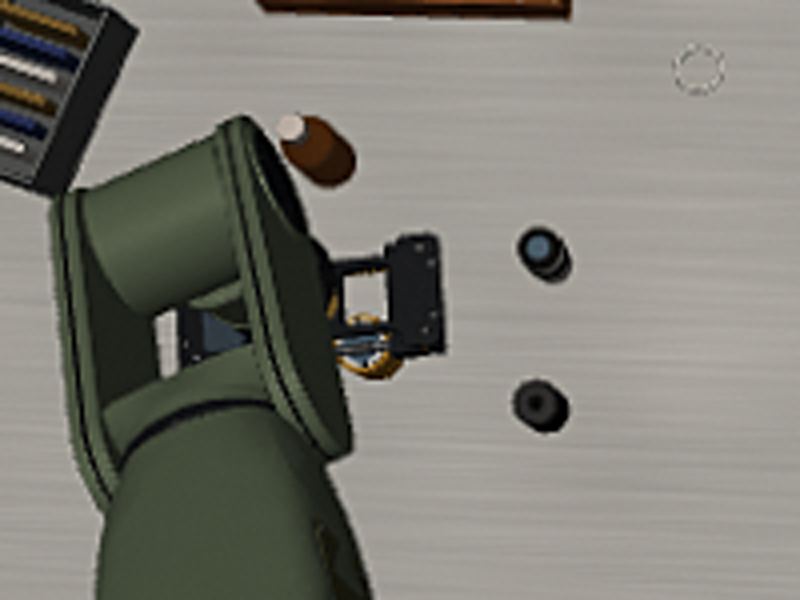

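Both fingers straddle the cell line: scene fingertips sit at crop (217,330) and (367,338), with the cell at (298,460). The spanner and bottle are clear. Aligning.

Emit:
drive_tool(
  series=[
    [0,[-10,-6,10],[0,0,0]],
    [0,[-20,-11,20],[0,0,0]],
    [0,[-20,-11,40],[0,0,0]],
    [0,[-20,-11,50],[0,0,0]],
    [0,[-20,-11,50],[0,0,0]],
  ],
)

```text
time_s: 3.0
ee_pos: [511.5, 283.8, 82.5]
ee_rot: [179.8, -0.1, -81.3]
force: [0.3, -0.8, 0.2]
gripper_width: 91.1
```

```bash
python3 -c "
from h import *
go([511,287,10],-81.3)
f=grab('scene');crop(f,390,160,470,270,5,'f_s.png')"
```

```text
t 3.0 pos [511.5 283.8  82.5] rot [ 1.798e+02 -1.000e-01 -8.130e+01] w 91.1 F [ 0.3 -0.8  0.2] clamp [ -25.5 -440.8   82.5]
shift [-3.3 -0.2 72.5] turn [ 0.003 -0.001  0.001]
```

View pics/f_s.png

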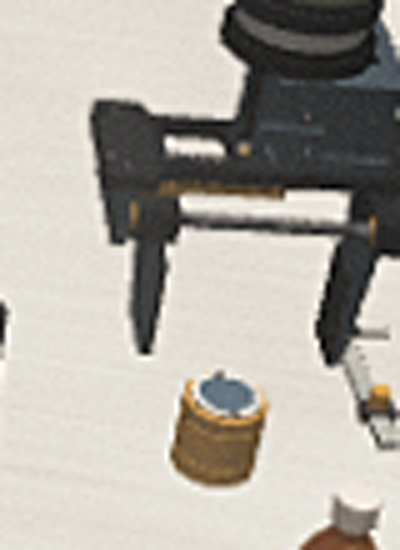

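Emit:
drive_tool(
  series=[
    [0,[-3,0,20],[0,0,0]],
    [0,[-3,0,40],[0,0,0]],
    [0,[-3,0,58],[0,0,0]],
    [0,[-3,0,68],[0,0,0]],
    [0,[-3,0,68],[0,0,0]],
  ],
)

```text
time_s: 3.55
ee_pos: [511.6, 286.9, 15.3]
ee_rot: [179.9, -0.0, -81.3]
force: [-1.1, -0.1, 0.5]
gripper_width: 91.1
```

```bash
python3 -c "
from h import *
go([511,287,10],-81.3)
f=grab('scene');crop(f,390,180,470,270,5,'g_s.png')"
```

```text
t 3.55 pos [511.6 286.9  15.3] rot [179.9  -0.  -81.3] w 91.1 F [-1.1 -0.1  0.5] clamp [ -26.  -443.9   15.3]
shift [-0.2  0.6  5.3] turn [ 0.001 -0.001  0.001]
```

View pics/g_s.png

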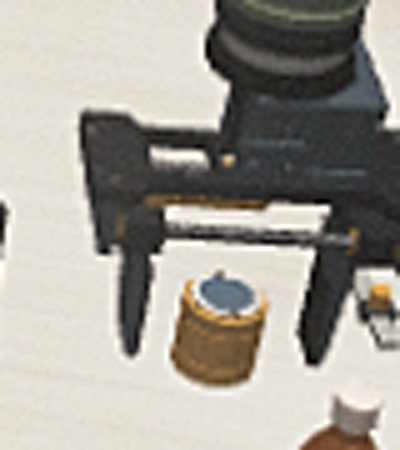

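The cell sits centred between the fingers (tips at crop (131,355) and (313,365), cell at about (218,335)). Closing.

Emit:
drive_tool(
  series=[
    [0.3,[0,0,2],[0,0,0]],
    [0.55,[0,0,3],[0,0,0]],
    [0.7,[0,0,3],[0,0,0]],
    [0.7,[0,0,3],[0,0,0]],
    [0.7,[0,0,3],[0,0,0]],
  ],
  squeeze=25,
)

```text
time_s: 4.1
ee_pos: [512.1, 287.2, 13.2]
ee_rot: [-180.0, 0.0, -81.2]
force: [-0.2, 0.3, 0.3]
gripper_width: 54.0
```

Emit:
drive_tool(
  series=[
    [0.7,[0,0,0],[0,0,0]],
    [0.7,[0,0,0],[0,0,0]],
    [0.7,[0,0,0],[0,0,0]],
    [0.7,[0,0,0],[0,0,0]],
    [0.7,[0,0,-10],[0,0,0]],
  ],
)

```text
time_s: 4.6
ee_pos: [510.8, 286.6, 21.9]
ee_rot: [179.8, -0.1, -81.3]
force: [-0.1, -0.6, -1.2]
gripper_width: 45.4
```

Emit:
drive_tool(
  series=[
    [0.7,[0,0,-20],[0,0,0]],
    [0.7,[0,0,-45],[0,0,0]],
    [0.7,[0,0,-70],[0,0,0]],
    [0.7,[0,0,-90],[0,0,0]],
    [0.7,[0,0,-90],[0,0,0]],
  ],
)

```text
time_s: 5.1
ee_pos: [513.8, 288.3, 116.3]
ee_rot: [-179.6, 0.1, -81.2]
force: [0.3, 1.4, -1.4]
gripper_width: 45.6
```

```bash
python3 -c "
from h import *
go(clampP(128,0,112),-81.3)
f=grab('scene');crop(f,380,130,480,270,4,'h_s.png')"
```

```text
t 5.1 pos [513.8 288.3 116.3] rot [-1.796e+02  1.000e-01 -8.120e+01] w 45.6 F [ 0.3  1.4 -1.4] clamp [ -28.4 -444.9  116.3]
shift [444.8 156.8   2.2] turn [-0.007  0.002  0.001]
```

View pics/h_s.png

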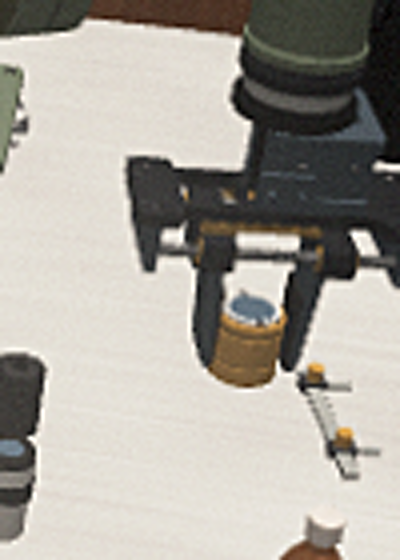

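The cell hangs upright in the fingers (crop (248,335)). Carrying it over to the clamp.

Emit:
drive_tool(
  series=[
    [0.7,[30,11,0],[0,0,0]],
    [0.7,[75,27,0],[0,0,0]],
    [0.7,[120,42,0],[0,0,0]],
    [0.7,[165,58,0],[0,0,0]],
    [0.7,[210,74,0],[0,0,0]],
  ],
)

```text
time_s: 5.65
ee_pos: [469.0, 66.7, 111.5]
ee_rot: [179.8, -0.0, -81.2]
force: [1.0, -1.0, -1.3]
gripper_width: 45.7
```

Emit:
drive_tool(
  series=[
    [0.7,[45,16,0],[0,0,0]],
    [0.7,[90,32,0],[0,0,0]],
    [0.7,[135,48,0],[0,0,0]],
    [0.7,[175,62,0],[0,0,0]],
    [0.7,[195,69,0],[0,0,0]],
  ],
)

```text
time_s: 6.15
ee_pos: [430.4, -137.3, 111.7]
ee_rot: [179.9, 0.0, -81.4]
force: [0.6, 0.5, -1.4]
gripper_width: 45.3
```

Emit:
drive_tool(
  series=[
    [0.7,[10,4,0],[0,0,0]],
    [0.7,[20,7,0],[0,0,0]],
    [0.7,[30,10,0],[0,0,0]],
    [0.7,[30,10,0],[0,0,0]],
    [0.7,[30,10,0],[0,0,0]],
  ],
)

```text
time_s: 6.65
ee_pos: [427.0, -165.5, 112.8]
ee_rot: [180.0, 0.0, -81.2]
force: [0.1, -0.6, -0.2]
gripper_width: 45.6
```

```bash
python3 -c "
from h import *
go(clampP(128,0,40),-81.3)
f=grab('scene');crop(f,210,100,330,280,3,'i_s.png')
f=grab('top');crop(f,240,140,340,290,4,'i_t.png')"
```

```text
t 6.65 pos [ 427.  -165.5  112.8] rot [180.    0.  -81.2] w 45.6 F [ 0.1 -0.6 -0.2] clamp [126.   -9.5 112.8]
shift [ 9.5  2.  72.8] turn [0.    0.    0.001]
```

View pics/i_s.png

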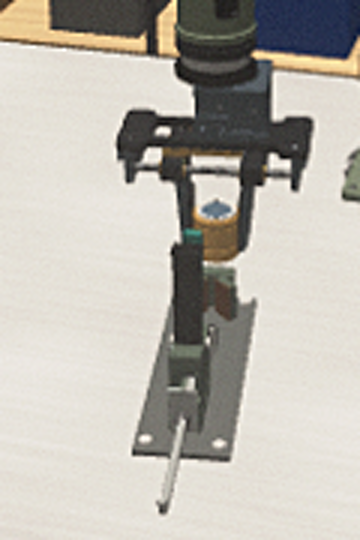

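View pics/i_t.png

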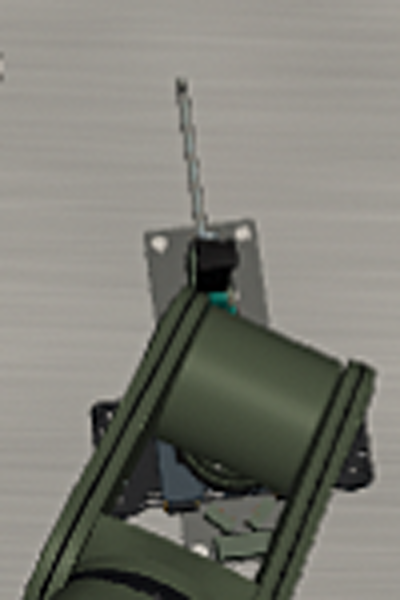

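Emit:
drive_tool(
  series=[
    [0.7,[5,1,0],[0,0,0]],
    [0.7,[9,2,10],[0,0,0]],
    [0.7,[9,2,35],[0,0,0]],
    [0.7,[9,2,60],[0,0,0]],
    [0.7,[9,2,70],[0,0,0]],
  ],
)

```text
time_s: 7.25
ee_pos: [424.6, -174.7, 40.6]
ee_rot: [179.8, 0.1, -81.2]
force: [0.9, 0.7, -0.9]
gripper_width: 45.5
```

Emit:
drive_tool(
  series=[
    [0.7,[0,0,6],[0,0,0]],
    [0.7,[0,0,10],[0,0,0]],
    [0.7,[0,0,13],[0,0,0]],
    [0.7,[0,0,13],[0,0,0]],
    [0.7,[0,0,13],[0,0,0]],
  ],
)

```text
time_s: 7.75
ee_pos: [426.7, -175.4, 30.4]
ee_rot: [-179.9, -0.0, -81.2]
force: [0.0, -0.5, -0.8]
gripper_width: 45.6
```

```bash
python3 -c "
from h import *
go(clampP(128,0,19),-81.3)
f=grab('scene');crop(f,210,130,330,280,4,'j_s.png')
f=grab('top');crop(f,240,190,340,290,5,'j_t.png')"
```

```text
t 7.75 pos [ 426.7 -175.4   30.4] rot [-179.9   -0.   -81.2] w 45.6 F [ 0.  -0.5 -0.8] clamp [127.8   0.3  30.4]
shift [-0.3  0.2 11.4] turn [-0.001 -0.001  0.001]
```

View pics/j_s.png

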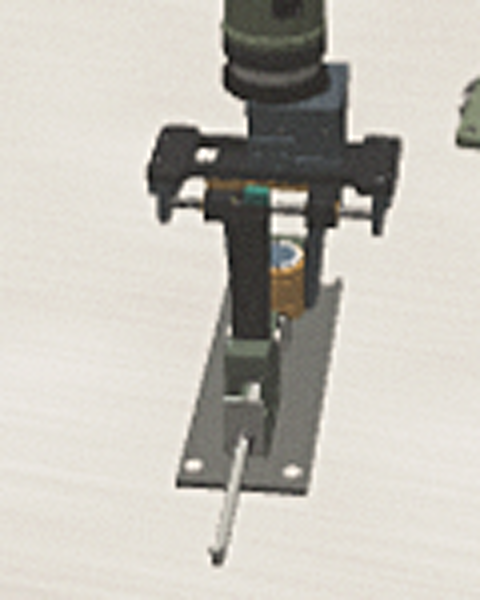

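View pics/j_t.png

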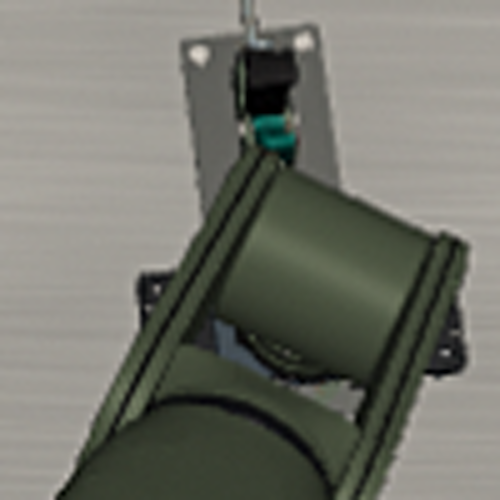

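The cell is above the bed (scene crop (287,290)), clear of the grip. Lowering gently.

Emit:
drive_tool(
  series=[
    [0.7,[0,0,3],[0,0,0]],
    [0.7,[0,0,6],[0,0,0]],
    [0.7,[0,0,9],[0,0,0]],
    [0.7,[0,0,9],[0,0,0]],
    [0.7,[0,0,9],[0,0,0]],
  ],
)

```text
time_s: 8.35
ee_pos: [426.2, -175.2, 20.8]
ee_rot: [180.0, 0.0, -81.2]
force: [0.2, -0.2, -2.5]
gripper_width: 45.8
```

Emit:
drive_tool(
  series=[
    [0.7,[0,0,0.5],[0,0,0]],
    [0.7,[0,0,1],[0,0,0]],
    [0.7,[0,0,1.5],[0,0,0]],
    [0.7,[0,0,2],[0,0,0]],
    [0.7,[0,0,2],[0,0,0]],
  ],
)

```text
time_s: 8.85
ee_pos: [426.3, -175.2, 19.0]
ee_rot: [-180.0, -0.0, -81.2]
force: [0.1, 0.6, -0.2]
gripper_width: 45.5
```

Emit:
drive_tool(
  series=[
    [0.7,[0,0,0.5],[0,0,0]],
    [0.7,[0,0,0.5],[0,0,0]],
    [0.7,[0,0,1],[0,0,0]],
    [0.7,[0,0,1],[0,0,0]],
    [0.7,[0,0,1],[0,0,0]],
  ],
)

```text
time_s: 9.35
ee_pos: [426.4, -175.2, 19.0]
ee_rot: [-180.0, -0.0, -81.2]
force: [-3.7, 1.3, 9.7]
gripper_width: 45.8
```

```bash
python3 -c "
from h import *
go(clampP(128,0,19),-81.3)
f=grab('scene');crop(f,250,160,330,250,6,'k_s.png')
"
```

```text
t 9.35 pos [ 426.4 -175.2   19. ] rot [-180.    -0.   -81.2] w 45.8 F [-3.7  1.3  9.7] clamp [1.281e+02 1.000e-01 1.900e+01]
shift [-0.1 -0.1 -0. ] turn [-0.    -0.     0.001]
```

View pics/k_s.png

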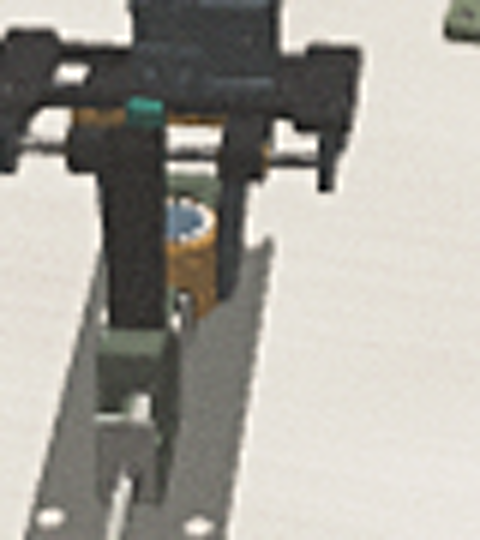

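Contact is at TCP z 19 mm as predicted (9.7 N). Releasing and lifting straight up.

Emit:
drive_tool(
  series=[
    [0.7,[0,0,-0.5],[0,0,0]],
    [0.45,[0,0,-0.5],[0,0,0]],
    [0.3,[0,0,-0.5],[0,0,0]],
    [0.3,[0,0,-0.5],[0,0,0]],
    [0.3,[0,0,-0.5],[0,0,0]],
  ],
)

```text
time_s: 9.9
ee_pos: [426.3, -175.2, 18.3]
ee_rot: [180.0, -0.0, -81.2]
force: [0.3, 1.2, -0.2]
gripper_width: 63.7
```

Emit:
drive_tool(
  series=[
    [0.3,[0,0,-3],[0,0,0]],
    [0.3,[0,0,-15],[0,0,0]],
    [0.3,[0,0,-40],[0,0,0]],
    [0.3,[0,0,-70],[0,0,0]],
    [0.3,[0,0,-100],[0,0,0]],
  ],
)

```text
time_s: 10.4
ee_pos: [426.0, -175.1, 119.5]
ee_rot: [180.0, 0.0, -81.2]
force: [0.3, -0.5, -0.7]
gripper_width: 63.9
```

Emit:
drive_tool(
  series=[
    [0.1,[0,20,-30],[0,0,0]],
    [0,[0,40,-60],[0,0,0]],
    [0,[0,70,-80],[0,0,0]],
    [0,[0,110,-90],[0,0,0]],
    [0,[0,110,-90],[0,0,0]],
  ],
)

```text
time_s: 10.9
ee_pos: [314.6, -192.0, 209.9]
ee_rot: [-180.0, -0.1, -81.4]
force: [1.2, 0.1, -0.3]
gripper_width: 91.3
```

```bash
python3 -c "
from h import *
go(clampP(23,0,215),8.7)
go(clampP(23,0,215),-171.3)
f=grab('scene');crop(f,250,160,330,250,6,'l_s.png')
f=grab('top');crop(f,240,150,340,290,4,'l_t.png')
"
```

```text
t 10.9 pos [ 314.6 -192.   209.9] rot [-1.80e+02 -1.00e-01 -8.14e+01] w 91.3 F [ 1.2  0.1 -0.3] clamp [241.1  -0.3 209.9]
shift [   0.  -218.1   -5. ] turn [ 1.000e-03 -2.000e-03 -1.572e+00]
t 10.9 pos [ 314.6 -192.   209.9] rot [-1.80e+02 -1.00e-01 -8.14e+01] w 91.3 F [ 1.2  0.1 -0.3] clamp [241.1  -0.3 209.9]
shift [   0.  -218.1   -5. ] turn [-2.000e-03 -1.000e-03  1.569e+00]
```

View pics/l_s.png

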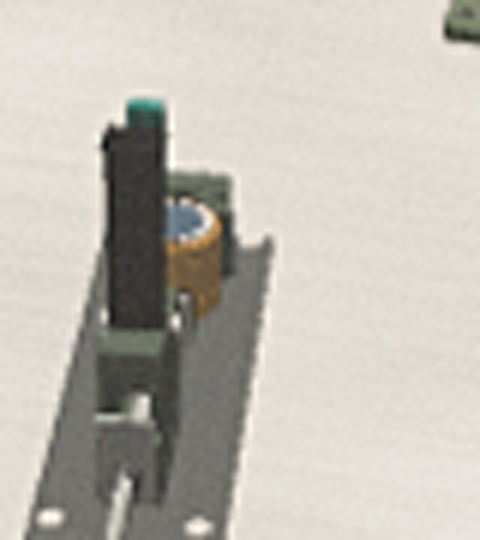

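View pics/l_t.png

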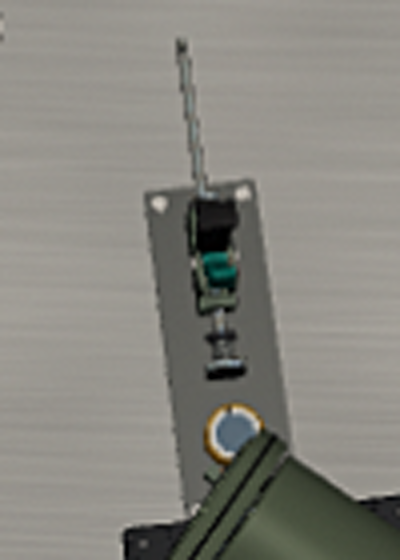

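```bash
python3 -c "
from h import *
f=grab('top')
im=f['image'].astype(int);sub=im[245:275,285:310];m=(sub[...,2]-sub[...,0]>15).astype(np.uint8)
nn,l,st,ce=cv2.connectedComponentsWithStats(m);i=1+np.argmax(st[1:,4]);c=ce[i]+[285,245];print(st[i],c)
p=onz(f,*c,51);print(p,clampC(p))
"
```

```text
[ 9  9 10  9 66] [297.96969697 257.59090909]
[ 426.54890331 -174.07294369   51.        ] [127.76011651  -1.06440348  51.        ]
```

Emit:
drive_tool(
  series=[
    [0,[0,-20,-6],[0,0,-0.145]],
    [0,[0,-40,-12],[0,0,-0.29]],
    [0,[0,-60,-18],[0,0,-0.435]],
    [0,[0,-80,-24],[0,0,-0.58]],
    [0,[0,-100,-30],[0,0,-0.725]],
  ],
)

```text
time_s: 11.55
ee_pos: [418.3, -176.1, 237.7]
ee_rot: [180.0, 0.1, -39.3]
force: [0.3, 0.2, -0.1]
gripper_width: 91.2
```

Emit:
drive_tool(
  series=[
    [0,[0,0,0],[0,0,-0.145]],
    [0,[0,0,0],[0,0,-0.29]],
    [0,[0,0,0],[0,0,-0.435]],
    [0,[0,0,0],[0,0,-0.58]],
    [0,[0,0,0],[0,0,-0.725]],
  ],
)

```text
time_s: 12.05
ee_pos: [417.5, -176.2, 237.4]
ee_rot: [-179.9, 0.1, 2.2]
force: [-0.9, 0.2, -0.3]
gripper_width: 91.3
```

```bash
python3 -c "
from h import *
go(clampP(23,0,225),8.7)
"
```

```text
t 12.05 pos [ 417.5 -176.2  237.4] rot [-1.799e+02  1.000e-01  2.200e+00] w 91.3 F [-0.9  0.2 -0.3] clamp [137.   -0.3 237.4]
shift [113.4 -12.5  12.3] turn [-0.001  0.001 -0.113]
```

The cell stands at clamp x 127.8, y -1, about 9 mm short of the seat and clear of the pad. Moving above the trigger.

Emit:
drive_tool(
  series=[
    [0,[35,-4,0],[0,0,-0.06]],
    [0,[70,-8,0],[0,0,-0.11]],
    [0,[105,-11,0],[0,0,-0.11]],
    [0,[129,-14,0],[0,0,-0.11]],
    [0,[129,-14,0],[0,0,-0.11]],
  ],
)

```text
time_s: 12.55
ee_pos: [548.5, -157.4, 236.3]
ee_rot: [-179.9, 0.0, 8.3]
force: [-0.9, 0.4, -0.8]
gripper_width: 91.5
```

```bash
python3 -c "
from h import *
go(clampP(7,0,132),8.7)
f=grab('scene');crop(f,210,100,330,280,3,'m_s.png')
f=grab('top');crop(f,240,150,340,290,4,'m_t.png')
"
```

```text
t 12.55 pos [ 548.5 -157.4  236.3] rot [-179.9    0.     8.3] w 91.5 F [-0.9  0.4 -0.8] clamp [  4.7   0.9 236.3]
shift [ -2.2  -0.7 104.3] turn [-0.001  0.001 -0.007]
```

View pics/m_s.png

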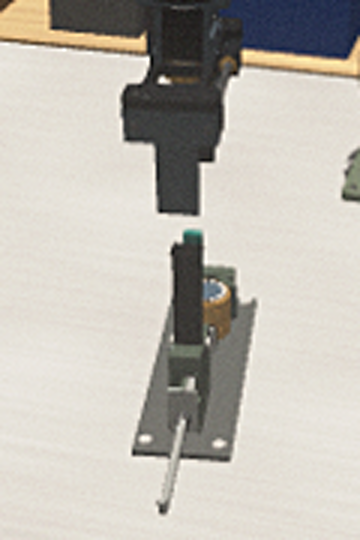

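View pics/m_t.png

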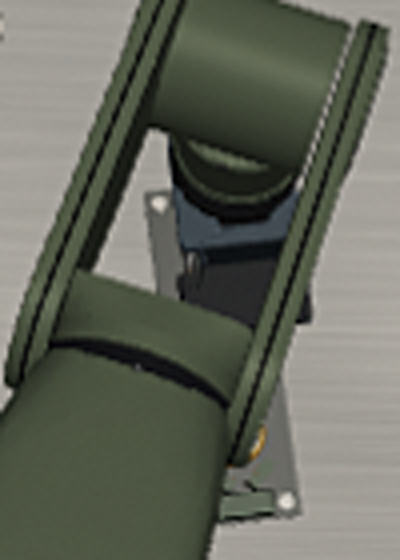

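The gripper is in line above the grip and trigger (scene crop: fingers at (178,190), grip top at (187,240)). Descending to straddle both.

Emit:
drive_tool(
  series=[
    [0,[-2,0,20],[0,0,0]],
    [0,[-2,0,40],[0,0,0]],
    [0,[-2,0,60],[0,0,0]],
    [0,[-2,0,80],[0,0,0]],
    [0,[-2,0,100],[0,0,0]],
  ],
)

```text
time_s: 13.15
ee_pos: [541.8, -158.9, 137.8]
ee_rot: [180.0, 0.0, 8.1]
force: [0.3, -0.1, 0.0]
gripper_width: 91.2
```

Emit:
drive_tool(
  series=[
    [0,[0,0,4],[0,0,0]],
    [0,[0,0,4],[0,0,0]],
    [0,[0,0,4],[0,0,0]],
    [0,[0,0,4],[0,0,0]],
    [0,[0,0,4],[0,0,0]],
  ],
)

```text
time_s: 13.65
ee_pos: [543.4, -159.1, 135.4]
ee_rot: [179.9, -0.1, 8.1]
force: [0.0, -0.9, 0.0]
gripper_width: 91.1
```

```bash
python3 -c "
from h import *
go(clampP(-10,0,132),8.7)
f=grab('scene');crop(f,210,130,330,280,4,'n_s.png')
"
```

```text
t 13.65 pos [ 543.4 -159.1  135.4] rot [ 1.799e+02 -1.000e-01  8.100e+00] w 91.1 F [ 0.  -0.9  0. ] clamp [ 10.    1.8 135.4]
shift [20.  -2.   3.5] turn [ 0.001 -0.002 -0.01 ]
```

View pics/n_s.png

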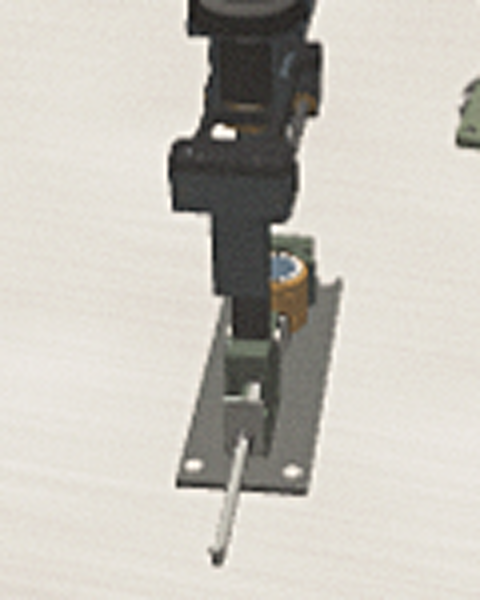

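Emit:
drive_tool(
  series=[
    [0,[5,-1,3],[0,0,-0.01]],
    [0,[10,-2,3],[0,0,-0.01]],
    [0,[15,-2,3],[0,0,-0.01]],
    [0,[19,-2,3],[0,0,-0.01]],
    [0,[19,-2,3],[0,0,-0.01]],
  ],
)

```text
time_s: 14.2
ee_pos: [562.2, -154.1, 131.4]
ee_rot: [180.0, -0.0, 8.7]
force: [-0.5, -1.0, 0.2]
gripper_width: 91.0
```

Emit:
drive_tool(
  series=[
    [0,[1,0,0],[0,0,0]],
    [0,[2,0,0],[0,0,0]],
    [0,[3,0,0],[0,0,0]],
    [0,[4,0,0],[0,0,0]],
    [0,[4,0,0],[0,0,0]],
  ],
)

```text
time_s: 14.7
ee_pos: [564.9, -153.7, 131.5]
ee_rot: [-180.0, 0.1, 8.7]
force: [-1.8, -1.0, 1.6]
gripper_width: 91.3
```

Emit:
drive_tool(
  series=[
    [0,[1,0,0],[0,0,0]],
    [0,[2,0,0],[0,0,0]],
    [0,[3,0,0],[0,0,0]],
    [0,[4,0,0],[0,0,0]],
    [0,[4,0,0],[0,0,0]],
  ],
)

```text
time_s: 15.2
ee_pos: [569.3, -153.0, 131.4]
ee_rot: [180.0, 0.0, 8.7]
force: [-3.3, -0.8, 3.1]
gripper_width: 91.3
```

```bash
python3 -c "
from h import *
go(clampP(-30,0,132),8.7)
f=grab('scene');crop(f,210,130,330,280,4,'o_s.png')
"
```

```text
t 15.2 pos [ 569.3 -153.   131.4] rot [180.    0.    8.7] w 91.3 F [-3.3 -0.8  3.1] clamp [-16.5  -0.3 131.4]
shift [13.5  0.3 -0.6] turn [0. 0. 0.]
```

View pics/o_s.png

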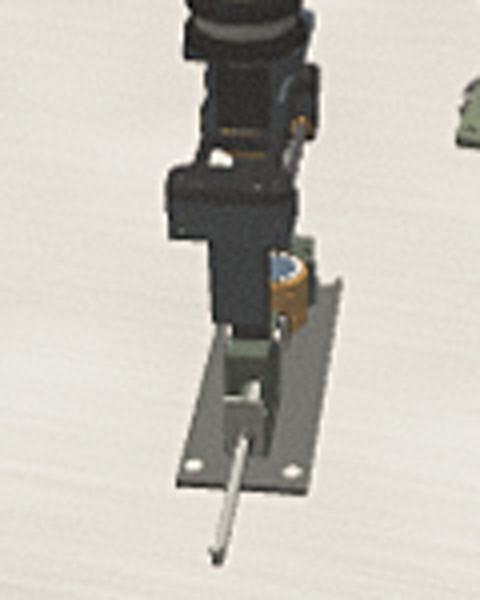

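Bar contact came at centre x ≈ -12, as predicted, and the return spring alone reads about 3 N. Continuing the squeeze.

Emit:
drive_tool(
  series=[
    [0,[1,0,0],[0,0,0]],
    [0,[2,0,0],[0,0,0]],
    [0,[3,0,0],[0,0,0]],
    [0,[4,0,0],[0,0,0]],
    [0,[4,0,0],[0,0,0]],
  ],
)

```text
time_s: 15.75
ee_pos: [572.2, -152.6, 131.5]
ee_rot: [-180.0, 0.2, 8.7]
force: [-6.3, -1.0, 4.0]
gripper_width: 91.1
```

Emit:
drive_tool(
  series=[
    [0,[1,0,0],[0,0,0]],
    [0,[2,0,0],[0,0,0]],
    [0,[3,0,0],[0,0,0]],
    [0,[4,0,0],[0,0,0]],
    [0,[4,0,0],[0,0,0]],
  ],
)

```text
time_s: 16.25
ee_pos: [574.4, -152.2, 131.5]
ee_rot: [-180.0, 0.4, 8.7]
force: [-8.2, -1.1, 5.3]
gripper_width: 91.2
```

Emit:
drive_tool(
  series=[
    [0,[1,0,0],[0,0,0]],
    [0,[2,0,0],[0,0,0]],
    [0,[3,0,0],[0,0,0]],
    [0,[4,0,0],[0,0,0]],
    [0,[4,0,0],[0,0,0]],
  ],
)

```text
time_s: 16.75
ee_pos: [575.8, -151.9, 131.3]
ee_rot: [-180.0, 0.7, 8.8]
force: [-14.6, -3.7, 10.3]
gripper_width: 91.4
```

```bash
python3 -c "
from h import *
go(clampP(-30,0,132),8.7)
f=grab('scene');crop(f,210,130,330,280,4,'p_s.png')
"
```

```text
t 16.75 pos [ 575.8 -151.9  131.3] rot [-180.     0.7    8.8] w 91.4 F [-14.6  -3.7  10.3] clamp [-23.2  -0.4 131.3]
shift [ 6.8  0.4 -0.8] turn [-0.001  0.012  0.001]
```

View pics/p_s.png

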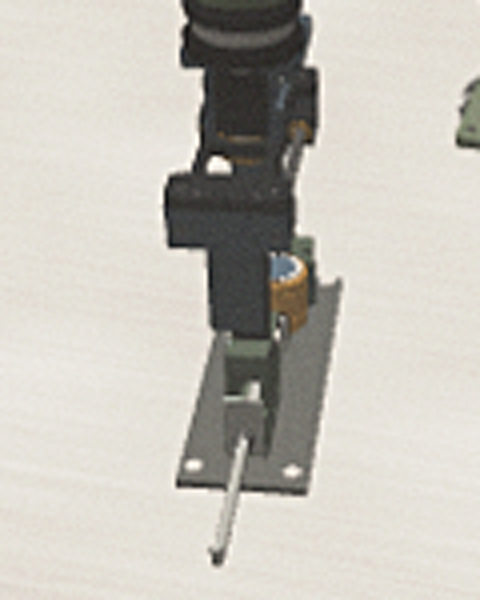

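The arm is deflecting and there is a large vertical drag (10 N). The vertical finger is sliding on the swinging bar, because the bar rises along its arc. I'll release, contact higher, and push along the pin's arc instead.

Emit:
drive_tool(
  series=[
    [0,[-6,0,0],[0,0,0]],
    [0,[-12,0,0],[0,0,0]],
    [0,[-18,0,0],[0,0,0]],
    [0,[-20,0,-10],[0,0,0]],
    [0,[-20,0,-10],[0,0,0]],
  ],
)

```text
time_s: 17.3
ee_pos: [562.8, -154.5, 143.2]
ee_rot: [179.9, -0.2, 8.7]
force: [-0.2, 0.1, 0.0]
gripper_width: 91.2
```

```bash
python3 -c "
from h import *
go(clampP(-12,0,142),8.7)
f=grab('scene');crop(f,240,240,290,280,10,'q_s.png')
"
```

```text
t 17.3 pos [ 562.8 -154.5  143.2] rot [179.9  -0.2   8.7] w 91.2 F [-0.2  0.1  0. ] clamp [ -9.8   0.2 143.2]
shift [ 2.2 -0.2  1.2] turn [ 0.002 -0.004 -0.   ]
```

View pics/q_s.png

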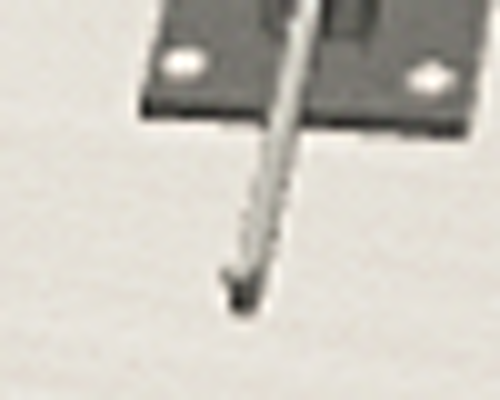

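```bash
cat >> h.py <<'E'
def tail(f,rgb=None):
    im=(f["image"] if rgb is None else rgb)
    g=cv2.cvtColor(im,cv2.COLOR_RGB2GRAY).astype(float)
    # scan along the clamp axis line at z=29 for darkness below table brightness
    xs=np.arange(-215,-90,0.5); v=[]
    for x in xs:
        best=255
        for y in (-3,-1.5,0,1.5,3,4.5):
            u=proj(f,clampP(x,y,26)); best=min(best,cv2.getRectSubPix(g.astype(np.float32),(1,1),tuple(float(a) for a in u))[0,0])
        v.append(best)
    v=np.array(v); i=np.where(v<135)[0]
    k=i[0]; xe=xs[k-1]+0.5*(v[k-1]-135)/(v[k-1]-v[k]) if k else None
    return xe
def look():
    f=grab("scene"); print("tail x",tail(f)); return f
E
python3 -c "
from h import *
f=grab('scene'); print(tail(f))
for n in ('a_scene.png',): print(n,tail(f,cv2.imread('pics/'+n)[:,:,::-1].copy()))
"
```

```text
-181.91169469058514
a_scene.png -182.08266279101372
```

Emit:
drive_tool(
  series=[
    [0,[3,0,0],[0,0,0]],
    [0,[6,0,-1.5],[0,0,0]],
    [0,[9,0,-3],[0,0,0]],
    [0,[12,0,-4],[0,0,0]],
    [0,[12,0,-4],[0,0,0]],
  ],
)

```text
time_s: 17.9
ee_pos: [573.3, -152.4, 145.2]
ee_rot: [-180.0, 0.1, 8.7]
force: [-0.4, 0.8, -0.0]
gripper_width: 91.2
```

Emit:
drive_tool(
  series=[
    [0,[3,0,-1],[0,0,0]],
    [0,[6,0,-2],[0,0,0]],
    [0,[9,0,-3],[0,0,0]],
    [0,[9,0,-3],[0,0,0]],
    [0,[9,0,-3],[0,0,0]],
  ],
)

```text
time_s: 18.4
ee_pos: [579.0, -151.3, 146.8]
ee_rot: [-179.9, 0.5, 8.7]
force: [-6.7, -3.4, -3.4]
gripper_width: 91.2
```

```bash
python3 -c "
from h import *
go(clampP(-36,0,150),8.7);f=look()
"
```

```text
t 18.4 pos [ 579.  -151.3  146.8] rot [-179.9    0.5    8.7] w 91.2 F [-6.7 -3.4 -3.4] clamp [-26.4  -0.5 146.8]
shift [ 9.6  0.5 -3.2] turn [-0.001  0.008  0.001]
tail x -180.7582742422819
```

Emit:
drive_tool(
  series=[
    [0,[3,0,-0.5],[0,0,0]],
    [0,[6,0,-1],[0,0,0]],
    [0,[9,0,-2],[0,0,0]],
    [0,[9,0,-2],[0,0,0]],
    [0,[9,0,-2],[0,0,0]],
  ],
)

```text
time_s: 18.95
ee_pos: [587.5, -150.0, 148.7]
ee_rot: [-179.9, 0.5, 8.7]
force: [-8.5, -2.3, -3.1]
gripper_width: 91.1
```

```bash
python3 -c "
from h import *
go(clampP(-36,0,150),8.7);f=look()
crop(f,230,170,310,280,5,'r_s.png')
f=grab('top');crop(f,240,150,340,290,4,'r_t.png')
"
```

```text
t 18.95 pos [ 587.5 -150.   148.7] rot [-179.9    0.5    8.7] w 91.1 F [-8.5 -2.3 -3.1] clamp [-35.   -0.6 148.7]
shift [ 1.   0.5 -1.3] turn [-0.001  0.009  0.   ]
tail x -175.30729500949383
```

View pics/r_s.png

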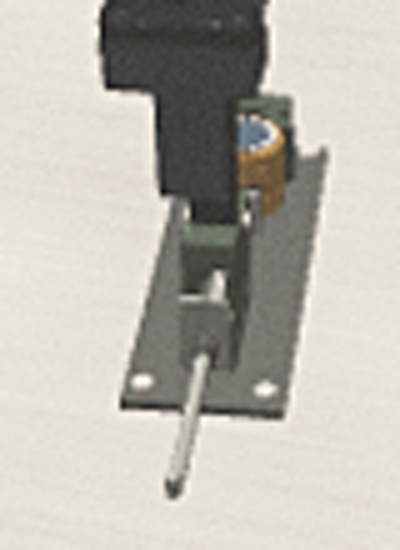

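The tail moved 6.8 mm at the expected drive force (8.8 N), so this path works. Finishing the stroke.

Emit:
drive_tool(
  series=[
    [0,[1,0,-0.3],[0,0,0]],
    [0,[2,0,-0.5],[0,0,0]],
    [0,[3,0,-0.7],[0,0,0]],
    [0,[4,0,-0.7],[0,0,0]],
    [0,[4,0,-0.7],[0,0,0]],
  ],
)

```text
time_s: 19.55
ee_pos: [589.7, -149.5, 148.9]
ee_rot: [-179.9, 0.8, 8.7]
force: [-10.5, -2.7, -2.9]
gripper_width: 91.3
```

```bash
python3 -c "
from h import *
go(clampP(-36,0,150),8.7);f=look()
"
```

```text
t 19.55 pos [ 589.7 -149.5  148.9] rot [-179.9    0.8    8.7] w 91.3 F [-10.5  -2.7  -2.9] clamp [-37.3  -0.6 148.9]
shift [-1.3  0.6 -1.1] turn [-0.002  0.013  0.001]
tail x -173.26090036332607
```

Emit:
drive_tool(
  series=[
    [0,[-8,0,2],[0,0,0]],
    [0,[-16,0,4],[0,0,0]],
    [0,[-24,0,6],[0,0,0]],
    [0,[-32,0,7],[0,0,0]],
    [0,[-34,0,7],[0,0,0]],
  ],
)

```text
time_s: 20.1
ee_pos: [561.2, -154.4, 144.4]
ee_rot: [180.0, -0.1, 8.7]
force: [-0.5, 0.4, -0.6]
gripper_width: 91.5
```

```bash
python3 -c "
from h import *
go(clampP(-12,0,142),8.7);f=look()
crop(f,230,170,310,280,5,'s_s.png')
"
```

```text
t 20.1 pos [ 561.2 -154.4  144.4] rot [ 1.8e+02 -1.0e-01  8.7e+00] w 91.5 F [-0.5  0.4 -0.6] clamp [ -8.3  -0.2 144.4]
shift [3.7 0.2 2.4] turn [ 0.    -0.001 -0.   ]
tail x -173.3723091185093
```

View pics/s_s.png

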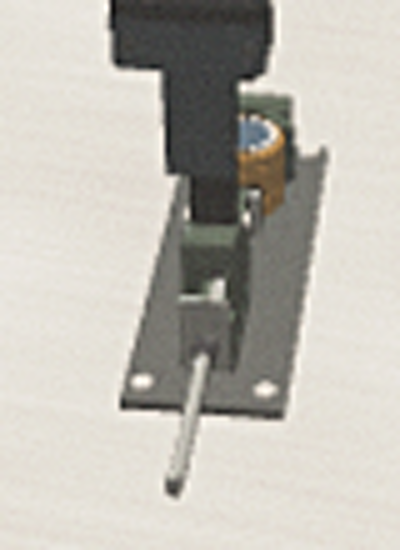

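The rod holds at the 8.8 mm advance after release. Second stroke.

Emit:
drive_tool(
  series=[
    [0,[4,0,0],[0,0,0]],
    [0,[8,0,-1.5],[0,0,0]],
    [0,[12,0,-3],[0,0,0]],
    [0,[16,0,-4],[0,0,0]],
    [0,[20,0,-5],[0,0,0]],
  ],
)

```text
time_s: 20.65
ee_pos: [577.4, -151.7, 148.3]
ee_rot: [-180.0, 0.6, 8.8]
force: [-11.6, -2.5, 3.7]
gripper_width: 91.1
```

Emit:
drive_tool(
  series=[
    [0,[4,0,-0.5],[0,0,0]],
    [0,[8,0,-1],[0,0,0]],
    [0,[12,0,-1],[0,0,0]],
    [0,[14,0,-1],[0,0,0]],
    [0,[14,0,-1],[0,0,0]],
  ],
)

```text
time_s: 21.15
ee_pos: [590.2, -149.7, 150.6]
ee_rot: [-180.0, 0.7, 8.8]
force: [-14.4, -2.5, 10.8]
gripper_width: 91.1
```

```bash
python3 -c "
from h import *
go(clampP(-36,0,150),8.7);f=look()
crop(f,230,170,310,280,5,'t_s.png')
"
```

```text
t 21.15 pos [ 590.2 -149.7  150.6] rot [-180.     0.7    8.8] w 91.1 F [-14.4  -2.5  10.8] clamp [-37.7  -0.4 150.6]
shift [-1.7  0.4  0.6] turn [-0.001  0.012  0.001]
tail x -164.95488673448563
```

View pics/t_s.png

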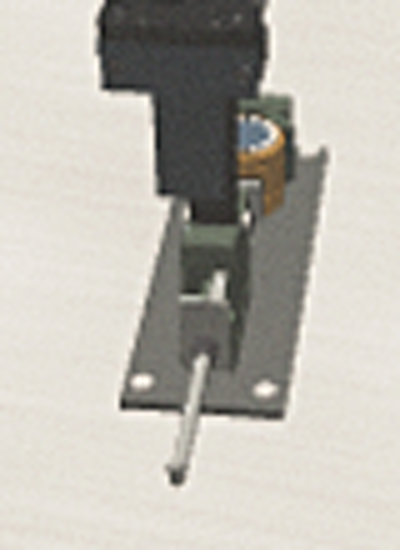

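Total rod travel is about 17–18 mm. Releasing, then stroke 3.

Emit:
drive_tool(
  series=[
    [0,[-8,0,2],[0,0,0]],
    [0,[-16,0,3],[0,0,0]],
    [0,[-24,0,5],[0,0,0]],
    [0,[-32,0,6],[0,0,0]],
    [0,[-34,0,6],[0,0,0]],
  ],
)

```text
time_s: 21.7
ee_pos: [561.0, -154.2, 143.9]
ee_rot: [-180.0, -0.0, 8.7]
force: [0.5, 0.5, 0.3]
gripper_width: 91.5
```

Emit:
drive_tool(
  series=[
    [0,[4,0,0],[0,0,0]],
    [0,[8,0,-2],[0,0,0]],
    [0,[12,0,-4],[0,0,0]],
    [0,[16,0,-5],[0,0,0]],
    [0,[20,0,-6],[0,0,0]],
  ],
)

```text
time_s: 22.2
ee_pos: [578.0, -151.4, 148.8]
ee_rot: [-179.9, 0.5, 8.8]
force: [-10.1, -2.4, -1.0]
gripper_width: 91.7
```

Emit:
drive_tool(
  series=[
    [0,[2,0,-0.5],[0,0,0]],
    [0,[5,0,-1],[0,0,0]],
    [0,[5,0,-1],[0,0,0]],
    [0,[5,0,-1],[0,0,0]],
    [0,[5,0,-1],[0,0,0]],
  ],
)

```text
time_s: 22.7
ee_pos: [583.4, -150.6, 150.2]
ee_rot: [-179.9, 0.5, 8.7]
force: [-8.1, -2.5, 0.1]
gripper_width: 91.3
```

```bash
python3 -c "
from h import *
go(clampP(-36,0,150),8.7);f=look()
crop(f,270,170,310,220,10,'u_s.png')
"
```

```text
t 22.7 pos [ 583.4 -150.6  150.2] rot [-179.9    0.5    8.7] w 91.3 F [-8.1 -2.5  0.1] clamp [-30.8  -0.5 150.2]
shift [5.2 0.6 0.1] turn [-0.001  0.008  0.001]
tail x -160.40996665507555
```

View pics/u_s.png

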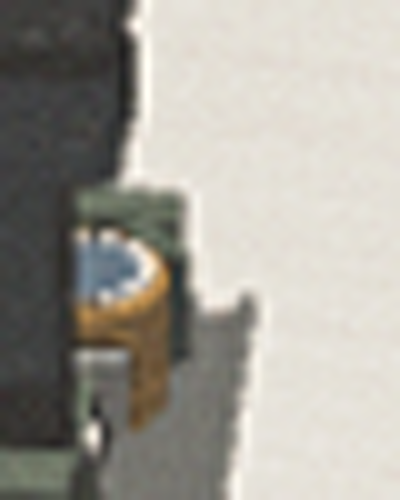

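Emit:
drive_tool(
  series=[
    [0,[2,0,-0.3],[0,0,0]],
    [0,[4,0,-0.5],[0,0,0]],
    [0,[6,0,-0.5],[0,0,0]],
    [0,[8,0,-0.5],[0,0,0]],
    [0,[8,0,-0.5],[0,0,0]],
  ],
)

```text
time_s: 23.25
ee_pos: [590.2, -149.5, 151.0]
ee_rot: [-179.9, 0.6, 8.8]
force: [-11.3, -2.4, 3.2]
gripper_width: 91.3
```

```bash
python3 -c "
from h import *
go(clampP(-36,0,150),8.7);f=look()
crop(f,270,170,310,220,10,'v_s.png')
"
```

```text
t 23.25 pos [ 590.2 -149.5  151. ] rot [-179.9    0.6    8.8] w 91.3 F [-11.3  -2.4   3.2] clamp [-37.7  -0.6 151. ]
shift [-1.7  0.6  1. ] turn [-0.001  0.01   0.001]
tail x -156.73367229104042
```

View pics/v_s.png

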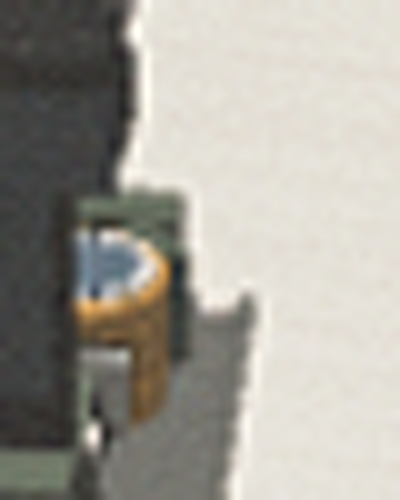

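Travel reads about 25–27 mm, and the pad is near the cell. Releasing; stroke 4 in small increments.

Emit:
drive_tool(
  series=[
    [0,[-8,0,2],[0,0,0]],
    [0,[-16,0,4],[0,0,0]],
    [0,[-24,0,6],[0,0,0]],
    [0,[-32,0,7],[0,0,0]],
    [0,[-34,0,7],[0,0,0]],
  ],
)

```text
time_s: 23.8
ee_pos: [560.1, -154.4, 144.6]
ee_rot: [180.0, -0.0, 8.7]
force: [-0.2, -0.3, 0.9]
gripper_width: 91.1
```

Emit:
drive_tool(
  series=[
    [0,[5,0,0],[0,0,0]],
    [0,[10,0,-3],[0,0,0]],
    [0,[15,0,-5],[0,0,0]],
    [0,[17,0,-5.5],[0,0,0]],
    [0,[17,0,-5.5],[0,0,0]],
  ],
)

```text
time_s: 24.3
ee_pos: [575.1, -151.8, 149.0]
ee_rot: [-179.9, 0.4, 8.8]
force: [-6.6, -1.5, -0.9]
gripper_width: 91.5
```

```bash
python3 -c "
from h import *
go(clampP(-36,0,150),8.7);f=look()
"
```

```text
t 24.3 pos [ 575.1 -151.8  149. ] rot [-179.9    0.4    8.8] w 91.5 F [-6.6 -1.5 -0.9] clamp [-22.5  -0.6 149. ]
shift [13.5  0.6 -1.1] turn [-0.001  0.007  0.001]
tail x -155.65545830130577
```

Emit:
drive_tool(
  series=[
    [0,[2,0,-0.5],[0,0,0]],
    [0,[4,0,-1],[0,0,0]],
    [0,[6,0,-1.5],[0,0,0]],
    [0,[6,0,-1.5],[0,0,0]],
    [0,[6,0,-1.5],[0,0,0]],
  ],
)

```text
time_s: 24.85
ee_pos: [579.9, -151.1, 150.2]
ee_rot: [-179.9, 0.5, 8.8]
force: [-9.3, -3.9, -0.5]
gripper_width: 90.9
```

```bash
python3 -c "
from h import *
go(clampP(-36,0,150),8.7);f=look()
crop(f,270,170,310,220,10,'w_s.png')
"
```

```text
t 24.85 pos [ 579.9 -151.1  150.2] rot [-179.9    0.5    8.8] w 90.9 F [-9.3 -3.9 -0.5] clamp [-27.3  -0.6 150.2]
shift [8.7 0.6 0.1] turn [-0.001  0.009  0.001]
tail x -152.95483750477433
```

View pics/w_s.png

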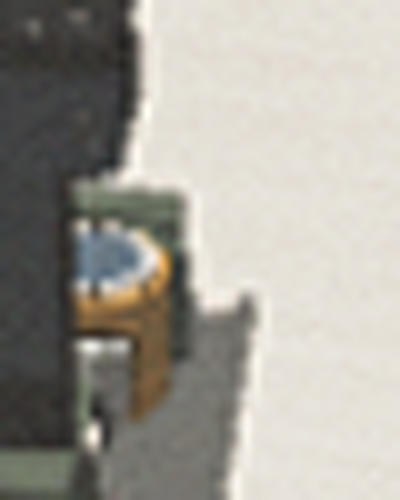

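The cell has started to move toward the V (lens from crop row 265 to 255). Continuing slowly.

Emit:
drive_tool(
  series=[
    [0,[1,0,-0.2],[0,0,0]],
    [0,[2,0,-0.4],[0,0,0]],
    [0,[3,0,-0.5],[0,0,0]],
    [0,[4,0,-0.6],[0,0,0]],
    [0,[4,0,-0.6],[0,0,0]],
  ],
)

```text
time_s: 25.4
ee_pos: [583.7, -150.5, 151.0]
ee_rot: [-179.9, 0.6, 8.8]
force: [-10.5, -1.2, -0.4]
gripper_width: 90.7
```

```bash
python3 -c "
from h import *
go(clampP(-36,0,150),8.7);f=look()
"
```

```text
t 25.4 pos [ 583.7 -150.5  151. ] rot [-179.9    0.6    8.8] w 90.7 F [-10.5  -1.2  -0.4] clamp [-31.2  -0.6 151. ]
shift [4.8 0.6 1. ] turn [-0.001  0.01   0.001]
tail x -151.26497995853424
```

Emit:
drive_tool(
  series=[
    [0,[2,0,0],[0,0,0]],
    [0,[4,0,0],[0,0,0]],
    [0,[6,0,-0.3],[0,0,0]],
    [0,[8,0,-0.3],[0,0,0]],
    [0,[8,0,-0.3],[0,0,0]],
  ],
)

```text
time_s: 25.95
ee_pos: [590.4, -149.4, 151.8]
ee_rot: [-179.9, 0.7, 8.8]
force: [-13.3, -1.7, 3.1]
gripper_width: 91.0
```

```bash
python3 -c "
from h import *
go(clampP(-36,0,150),8.7);f=look()
crop(f,270,170,310,220,10,'x_s.png')
"
```

```text
t 25.95 pos [ 590.4 -149.4  151.8] rot [-179.9    0.7    8.8] w 91.0 F [-13.3  -1.7   3.1] clamp [-37.9  -0.6 151.8]
shift [-1.9  0.6  1.8] turn [-0.001  0.012  0.001]
tail x -147.8381877541542
```

View pics/x_s.png

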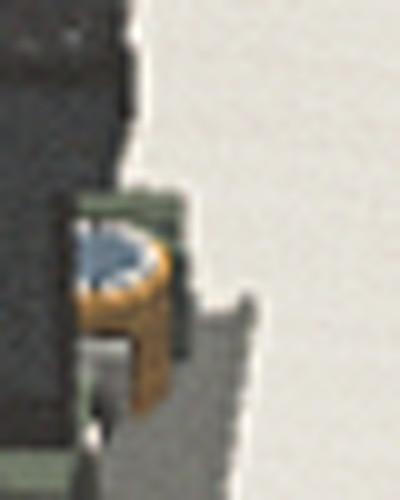

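Emit:
drive_tool(
  series=[
    [0,[-8,0,2],[0,0,0]],
    [0,[-16,0,4],[0,0,0]],
    [0,[-24,0,6],[0,0,0]],
    [0,[-32,0,7.5],[0,0,0]],
    [0,[-34,0,7.5],[0,0,0]],
  ],
)

```text
time_s: 26.5
ee_pos: [561.1, -154.2, 144.9]
ee_rot: [-180.0, -0.0, 8.7]
force: [-0.5, -0.1, 0.9]
gripper_width: 91.2
```

```bash
python3 -c "
from h import *
go(clampP(-12,0,142),8.7);f=look()
im=cv2.resize(f['image'][160:230,255:315,::-1],None,fx=8,fy=8,interpolation=cv2.INTER_CUBIC)
for x,col in ((128,(0,0,255)),(134,(0,255,0)),(137,(255,0,0))):
  for z in (6,52):
    for a in np.arange(0,360,6):
      u=(proj(f,clampP(x+23*np.cos(np.radians(a)),23*np.sin(np.radians(a)),z))-[255,160]+.5)*8-.5
      cv2.circle(im,tuple(int(v) for v in u.round()),1,col,-1)
cv2.imwrite('pics/y.png',im)
"
```

```text
t 26.5 pos [ 561.1 -154.2  144.9] rot [-180.    -0.     8.7] w 91.2 F [-0.5 -0.1  0.9] clamp [ -8.2  -0.3 144.9]
shift [3.8 0.3 2.9] turn [-0.    -0.001 -0.   ]
tail x -147.72735983133316
```

View pics/y.png

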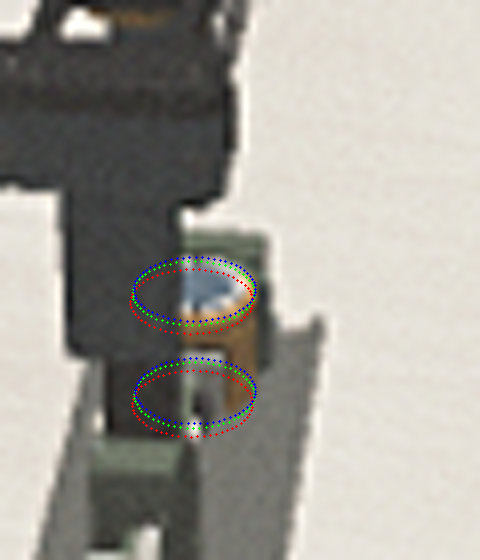

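The cell's outline now matches the prediction for clamp x of about 136–137 (the blue ellipses), so it is essentially in the V. Stroke 5 will close the spring, so I'll watch the force as I go.

Emit:
drive_tool(
  series=[
    [0,[5,0,0],[0,0,0]],
    [0,[10,0,-3],[0,0,0]],
    [0,[15,0,-5],[0,0,0]],
    [0,[17,0,-5.5],[0,0,0]],
    [0,[17,0,-5.5],[0,0,0]],
  ],
)

```text
time_s: 27.05
ee_pos: [574.7, -151.9, 148.8]
ee_rot: [-179.9, 0.6, 8.8]
force: [-9.2, -3.3, -1.9]
gripper_width: 91.5
```

Emit:
drive_tool(
  series=[
    [0,[2,0,-0.5],[0,0,0]],
    [0,[4,0,-1],[0,0,0]],
    [0,[6,0,-1.5],[0,0,0]],
    [0,[6,0,-1.5],[0,0,0]],
    [0,[6,0,-1.5],[0,0,0]],
  ],
)

```text
time_s: 27.55
ee_pos: [579.5, -151.2, 150.1]
ee_rot: [-179.9, 0.7, 8.8]
force: [-10.8, -2.3, -1.6]
gripper_width: 91.5
```

```bash
python3 -c "
from h import *
go(clampP(-36,0,150),8.7);f=look()
"
```

```text
t 27.55 pos [ 579.5 -151.2  150.1] rot [-179.9    0.7    8.8] w 91.5 F [-10.8  -2.3  -1.6] clamp [-26.9  -0.6 150.1]
shift [ 9.1  0.6 -0. ] turn [-0.002  0.013  0.001]
tail x -145.19923251867294
```

```bash
python3 -c "
from h import *
F=[];T=[]
for i in range(8):
  T.append(tail(grab('scene')));F.append(env.state()['force'])
F=np.array(F);print(F.mean(0).round(2),F.std(0).round(2),np.mean(T),np.std(T),-(F[:,:2]@(-D)).mean())
"
```

```text
[-11.31  -2.99  -1.37] [0.61 0.51 0.34] -145.140538290143 0.03764158073547432 11.630677111300155
```

Emit:
drive_tool(
  series=[
    [0,[1,0,-0.2],[0,0,0]],
    [0,[2,0,-0.4],[0,0,0]],
    [0,[3,0,-0.5],[0,0,0]],
    [0,[4,0,-0.6],[0,0,0]],
    [0,[4,0,-0.6],[0,0,0]],
  ],
)

```text
time_s: 28.5
ee_pos: [582.6, -150.6, 150.6]
ee_rot: [-179.9, 0.9, 8.8]
force: [-12.4, -3.6, -0.2]
gripper_width: 91.4
```

```bash
python3 -c "
from h import *
go(clampP(-36,0,150),8.7)
F=[];T=[]
for i in range(8):
  T.append(tail(grab('scene')));F.append(env.state()['force'])
F=np.array(F);print(F.mean(0).round(2),F.std(0).round(2),np.mean(T),np.std(T),-(F[:,:2]@(-D)).mean())
"
```

```text
t 28.5 pos [ 582.6 -150.6  150.6] rot [-179.9    0.9    8.8] w 91.4 F [-12.4  -3.6  -0.2] clamp [-30.   -0.6 150.6]
shift [6.  0.6 0.5] turn [-0.002  0.015  0.001]
[-13.18  -3.38  -0.61] [0.48 0.36 0.5 ] -143.92781711928546 0.09640212951066957 13.543532576195068
```

The force balance now puts the spring at about 11 mm closed: 985 Nmm at the pin against 610 Nmm unloaded, at 33 mm/rad. The tail travel since first load agrees, so this is past half. I'll ease the trigger back along its arc without letting go, so the brake settles the rod near 8 N.

Emit:
drive_tool(
  series=[
    [0,[-2,0,0.6],[0,0,0]],
    [0,[-4,0,1.3],[0,0,0]],
    [0,[-6,0,2],[0,0,0]],
    [0,[-7,0,2.4],[0,0,0]],
    [0,[-7,0,2.4],[0,0,0]],
  ],
)

```text
time_s: 29.4
ee_pos: [579.8, -151.2, 150.3]
ee_rot: [-180.0, 0.2, 8.7]
force: [-6.9, -0.8, 3.5]
gripper_width: 91.2
```

```bash
cat >> h.py <<'E'
def avg(n=6):
    go(clampP(-30,0,150),8.7)
    F=[];T=[]
    for i in range(n):
        T.append(tail(grab('scene')));F.append(env.state()['force'])
    F=np.array(F);print(F.mean(0).round(2),F.std(0).round(2),np.mean(T).round(2),np.std(T).round(2),"along",-(F[:,:2]@(-D)).mean().round(2))
E
python3 -c "
from h import *
avg()"
```

```text
t 29.4 pos [ 579.8 -151.2  150.3] rot [-180.     0.2    8.7] w 91.2 F [-6.9 -0.8  3.5] clamp [-27.2  -0.5 150.3]
shift [2.8 0.5 0.3] turn [-0.001  0.004  0.   ]
[-6.32 -0.81  2.78] [0.59 0.4  0.41] -143.95 0.08 along 6.37
```

Emit:
drive_tool(
  series=[
    [0,[-2,0,0.7],[0,0,0]],
    [0,[-4,0,1.5],[0,0,0]],
    [0,[-5,0,2],[0,0,0]],
    [0,[-5,0,2],[0,0,0]],
    [0,[-5,0,2],[0,0,0]],
  ],
)

```text
time_s: 30.2
ee_pos: [576.5, -151.9, 148.3]
ee_rot: [180.0, -0.0, 8.7]
force: [-3.2, 0.6, 1.8]
gripper_width: 91.4
```

```bash
python3 -c "
from h import *
avg()"
```

```text
t 30.2 pos [ 576.5 -151.9  148.3] rot [180.   -0.    8.7] w 91.4 F [-3.2  0.6  1.8] clamp [-23.8  -0.3 148.3]
shift [ 6.2  0.3 -1.7] turn [ 0. -0.  0.]
[-2.91 -0.46  2.  ] [0.45 0.23 0.29] -143.81 0.06 along 2.94
```

The rod stayed put when unloaded (tail -143.9 → -143.8). The brake only holds about 8 N, so the spring is around 8–10 mm at most. I'll add a slight push to hold the trigger with margin, short of driving the rod.

Emit:
drive_tool(
  series=[
    [0,[1,0,0],[0,0,0]],
    [0,[2,0,0],[0,0,0]],
    [0,[2,0,0],[0,0,0]],
    [0,[2,0,0],[0,0,0]],
    [0,[2,0,0],[0,0,0]],
  ],
)

```text
time_s: 31.0
ee_pos: [577.8, -151.7, 148.3]
ee_rot: [180.0, 0.1, 8.7]
force: [-4.5, -0.7, 4.5]
gripper_width: 91.2
```

```bash
python3 -c "
from h import *
avg()
f=grab('scene')
im=cv2.resize(f['image'][160:230,255:315,::-1],None,fx=8,fy=8,interpolation=cv2.INTER_CUBIC);raw=im.copy()
for x,col in ((128,(0,0,255)),(137,(255,0,0))):
  for z in (6,52):
    for a in np.arange(0,360,6):
      u=(proj(f,clampP(x+23*np.cos(np.radians(a)),23*np.sin(np.radians(a)),z))-[255,160]+.5)*8-.5
      cv2.circle(im,tuple(int(v) for v in u.round()),1,col,-1)
cv2.imwrite('pics/z.png',np.hstack([cv2.resize(raw,(400,467)),cv2.resize(im,(400,467))]))
t=grab('top');cv2.imwrite('pics/z_t.png',t['image'][:,:,::-1])
"
```

```text
t 31.0 pos [ 577.8 -151.7  148.3] rot [1.8e+02 1.0e-01 8.7e+00] w 91.2 F [-4.5 -0.7  4.5] clamp [-25.1  -0.3 148.3]
shift [ 4.9  0.3 -1.7] turn [0.    0.001 0.   ]
[-5.19 -0.62  3.73] [0.36 0.44 0.95] -143.77 0.06 along 5.22
```

View pics/z.png

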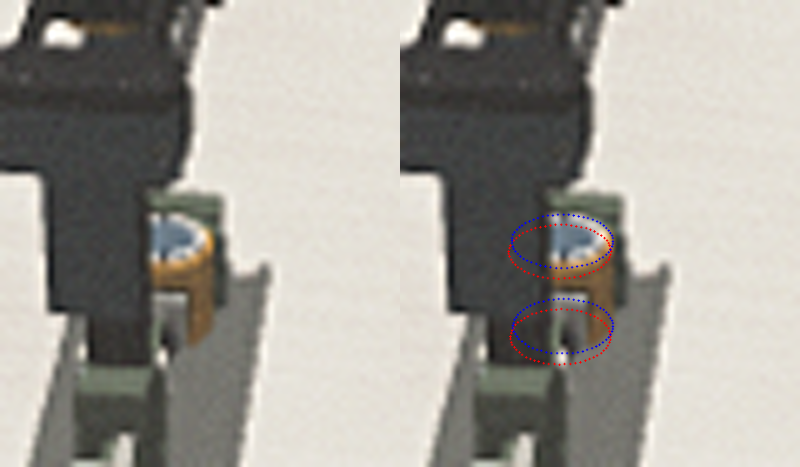

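View pics/z_t.png

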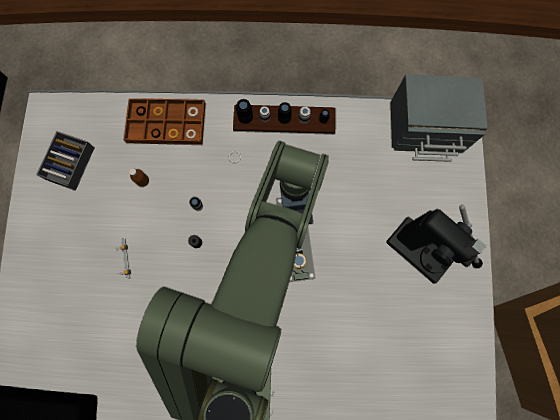

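The cell's outline matches the seated prediction (top ellipse at about (162,240) in the left panel) and it stands upright with the pad against it. In the top view the neighbours are unchanged, with the cell at about (300,262). The trigger is held squeezed at about 5 N with the tail steady, so I'm handing in.

```bash
python3 -c "
from workcell import env
print(env.job_done())"
```

```text
the job is handed in; nothing more can be done
None
```

I stood the cell ring up on the bed, about 9 mm short of its place in the V, and let go of it there. One probing squeeze moved nothing. Five working squeezes then ratcheted the pad up, with the finger pushing only the trigger bar. The job is handed in at about 31 s with the trigger still squeezed.

**Last checks**
- **Cell:** its outline in the scene camera matches the seated position (clamp x about 137 mm). It stands upright, and the fingers are not on it.
- **Rod:** it is steady. The tail did not move over the last three readings, within about 0.2 mm.
- **Trigger:** it is held about 0.2 rad squeezed, with about 5 N along the push and 4 N of vertical drag.
- **Other items:** compared by eye with the first top picture, they have not moved.

**Not fully in agreement**
- **Spring closure:** it could only be worked out indirectly. The push force and tail travel gave about 11 mm, but when I eased the trigger the brake held the rod without slipping, which points to 8–10 mm. All of these are within 3–13 mm, though probably a little over half.
- **Probing squeeze:** it slid on the bar with up to 10 N of vertical drag, so I changed to pushing along the bar's arc.
- **Tail reading:** it gave 8.2–8.8 mm per full squeeze, where 9 mm was expected.

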